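# Drift the bushes out of the bore block and stand them in the lane

## Task

Use the drift to push every aluminium bush that is stuck in the bores of the wooden block right through, out onto the light wooden shelf on its far side; do not pull at them with the fingers while they are still in the block. Then stand all the bushes, with the one lying tipped in the lane, upright on end between the two rails of the lane, beside those already standing there, and leave the drift lying in its steel tray. Leave the other things on the bench where they are.

Things in the scene. Friction and masses are not known exactly. Their poses are not given: they have to be found in the camera images.
- fixture: fixed wooden block 210 (x) x 56 (y) x 75 mm with three 35 mm square through bores along y, at x = -70, 0, +70 mm, axis 46 mm above the bench; a small sight window in the top shows each bore. Origin at bench level under its centre. Entry face y = -28, exit face y = +28 mm: push towards +y. Beyond it a flat shelf, top at 27 mm, reaches y = 128 mm. Each bush lies wholly inside its bore, held by friction.
- bush_a: plain aluminium square bush, 32 x 32 x 46 mm, about 0.13 kg, solid (the 10 mm dark dot on each end is only a shallow mark); origin at its centre, z along its 46 mm length; either end may be up when it stands. In one of the three bores at the start, lying along the bore (or absent).
- bush_b: plain aluminium square bush, 32 x 32 x 46 mm, about 0.13 kg, solid (the 10 mm dark dot on each end is only a shallow mark); origin at its centre, z along its 46 mm length; either end may be up when it stands. As bush_a.
- bush_c: plain aluminium square bush, 32 x 32 x 46 mm, about 0.13 kg, solid (the 10 mm dark dot on each end is only a shallow mark); origin at its centre, z along its 46 mm length; either end may be up when it stands. As bush_a.
- bush_d: plain aluminium square bush, 32 x 32 x 46 mm, about 0.13 kg, solid (the 10 mm dark dot on each end is only a shallow mark); origin at its centre, z along its 46 mm length; either end may be up when it stands. Lies tipped in the right-hand (-x) half of the lane at the start.
- bush_e: plain aluminium square bush, 32 x 32 x 46 mm, about 0.13 kg, solid (the 10 mm dark dot on each end is only a shallow mark); origin at its centre, z along its 46 mm length; either end may be up when it stands. Stands upright near the left (+x) end of the lane at the start.
- bush_f: plain aluminium square bush, 32 x 32 x 46 mm, about 0.13 kg, solid (the 10 mm dark dot on each end is only a shallow mark); origin at its centre, z along its 46 mm length; either end may be up when it stands. Stands upright in the lane, some 55 mm to the right of bush_e.
- lane: fixed lane: floor plate 340 mm long, 3 mm thick, between two rails 84 mm apart inside, 8 mm wide, tops 8 mm above the bench. Origin at bench level under its centre; x along the lane, about to the robot's left, y across. An 8 mm high stop bar closes the left end (inner face x = 162 mm); the right end is open (x = -170). A standing bush's centre is 26 mm above the bench, a lying one's 19 mm.
- drift: drift, 160 mm, 0.3 kg: square dark wooden handle 70 x 26 x 26 mm with a round steel rod, 14 mm diameter, 90 mm long, in line with it. Origin at the handle's centre; x runs along the tool to the rod's tip (handle's front face at x = 35 mm, tip at x = 125 mm). Centre of mass 18 mm ahead of the origin; put down, it lies level on the handle.
- drift_tip (a point): centre of the end of the drift's rod; axes as the drift's.
- tray: shallow steel tray fixed to the bench, 240 x 90 mm outside, walls 4 mm thick and 9 mm high, floor 4 mm thick. Origin at bench level under its centre, x along its length. The drift lies in it at the start with its centre line 17 mm above the bench, tip towards the tray's -x end.
- glue_bottle: white glue bottle, 60 mm diameter, 170 mm tall, origin under its centre; leave it alone
- offcut_b: wood offcut 70 x 50 x 16 mm right of the block, origin under its centre; leave it alone

How it is judged:
By the outcome, as a careful person would: the job done as asked, in the order asked, and still so for the second after the job is handed in, with the robot touching nothing.
Of bush_a, bush_b, bush_c only 2 to 3 are there at a start; the rules pass over those that are not, and their reading is None.
At some moment in a run one of drift, bush_d may be knocked a few centimetres aside while the robot is not near it.
Once in a run the grip may slacken for a moment while it holds something.
It also fails if it takes over 210 s, if anything falls off the work surface, if the arm or the gripper's body presses on something with over 40 N, if the wrist force passes 120 N, or if a joint passes its speed limit or range.

## Robot

A 6-joint arm with a two-finger parallel gripper is mounted at the origin on the work surface. World frame = base frame: x ahead of the robot, y to its left, z up, the work surface at z = 0. Lengths are in mm, angles in rad, forces in N, time in s.
With the tool pointing down it reaches from about 200 to 875 mm from the base axis. Payload 3.4 kg.
Tool frame: the origin (TCP) lies midway between the tips of the shut fingers; the grasp point (between the pads) lies 19 mm behind it (ctrl.grip_point_offset is the distance from the TCP to the grasp point, in mm); y points along the fingers, x is the direction in which the jaws open and shut, and the axes are right-handed (so a half turn about y gives the same grasp; the last joint's range is limited). The gripper opens to 94 mm and grips with 3 to 60 N. Pads are 16 mm wide; open, the fingers measure 119 mm over their backs; the gripper's body (75 mm by 177 mm) begins 78 mm behind the grasp point.
Start: joints at [-1.297, 0.276, 1.505, -0, 1.361, -0.121], TCP at [221.161, -530.804, 205.493] pointing down, gripper open.
Joint ranges: [-2.89, 2.89], [-0.75, 2.08], [0.22, 2.7], [-1.18, 4.32], [0.11, 2.71], [-2.7, 2.7]. Speed limits (rad/s): [2.57, 2.57, 3.14, 3.14, 3.14, 3.14].

## Interface

Orientations are given as [roll, pitch, yaw] about the fixed x, y, z axes, in that order (R = Rz(yaw) Ry(pitch) Rx(roll)).
In Python, from bench import sensors, viewer, ticket, ctrl gives the robot as it stands.
- The arm moves only by the tool step_arm, never from a script. Its argument "steps" is a list of rows, each a list of 3 entries, a list of its own where there are three numbers: the turn, a rotation vector about the world's x, y, z in rad, then the shift along the world's x, y, z in m, then the opening, from 0 (shut) to 1 (fully open). In form: [[[rx, ry, rz], [x, y, z], jaw], ...]. A call has 1 to 10 rows; each row is the pose to reach, as a shift and turn from the pose commanded when the call began; what a row does not reach only later rows make up. A row lasts 1/8 s, in which the tool goes at most 62.5 mm and 10.7 degrees, less where a joint would pass 70% of its speed; a pose out of reach is approached as far as the arm can. A call with a gripper value outside its range is refused whole. The fingers move at their own pace and stop on an object; "grip_force" is the grip in N (left out, the last holds). Time passes only in rows, so rows that repeat a pose let the fingers close. It gives the time, the measured TCP pose, the force and the opening at its end, in the units of the state.
- sensors.sense(): the state, without advancing time (a new reading comes with each control period).
- viewer.capture(name): name is "side" or "top" or "wrist"; returns a dict with "frame" (384x512x3 uint8, red, green, blue), "fx", "fy", "cx", "cy" (pixels), "R" (3x3) and "t" (3): a world point X has camera coordinates R X + t. Camera axes: x right, y down, z forward; pixel columns grow to the right and rows downward; lengths in mm; the calibration is good to about 2 mm. A picture is of the moment at which its call begins. There is no depth.
- ticket.job_done(): hands the job in, once; it reports no verdict.
Trained networks look in a picture, given as the dict that the camera call returned (one of the last four; its "shot" number tells which), for a name from the list of things; names that differ only in an ending like _2 or _b are one class to them, and where a whole thing is asked for, a point or a joint stands for the part that bears it (a point fixed in the world has none). Each returns a list of dicts, best first, with "score" (0 to 1); they miss things now and then, are a little off and sometimes report something else, mostly with a low value. They report only what shows in the picture. A call takes as long as a camera call.
- viewer.search_frame(thing, picture): "xyz" ([x, y, z] in mm, in world coordinates, good to about 4 mm: the middle of the surface that is visible of it).
- viewer.place_of(thing, picture): "xyz" ([x, y, z] in mm, in world coordinates, good to about 4 mm: a listed point, or the origin of a listed thing).
The state is a dict: "time_s": time; "q": joint angles; "dq": joint speeds; "tau": joint torques, N m; "position": TCP position; "ee_rot": TCP orientation; "ft_force": force on the tool from outside, world axes, zero at the start; "moment": the same for the moment, N m; "finger_gap": finger opening in mm.
Only numpy, scipy, OpenCV 4.12 (cv2) and the standard library are available. Lean on these libraries where they do the work, as an engineer would, in place of code of your own. Each camera call takes 0.05 s, during which the arm holds its last target.

## Working session

There is one attempt and no reset: what is moved stays moved. The work goes in short steps, Python scripts to look and compute and a tool call to move; the robot and the scene stay as the last step left them, time stands still between calls to the robot, and variables do not carry over. Pictures are saved under pics/ and viewed, and the job is handed in when it is done.

Besides the shell and the picture viewer there is one more tool, called after ">>>" by a JSON object that holds its "op" and its "data". step_arm: Moves the arm, as the interface text tells. Its arguments: {"type":"object","properties":{"steps":{"type":"array","items":{"type":"array"}},"grip_force":{"type":"number"}},"required":["steps"]}

```bash
ls; mkdir -p pics
python3 - <<'E'
from bench import sensors, viewer, ticket, ctrl
import cv2
s=sensors.sense();print(s)
print(ctrl.grip_point_offset)
for n in ["side","top","wrist"]:
    p=viewer.capture(n);cv2.imwrite(f"pics/a_{n}.png",p["frame"][:,:,::-1])
    print(n,p["fx"],p["cx"],p["cy"],p["R"],p["t"])
    if n!="wrist":
        for t in ["fixture","bush_a","lane","drift","drift_tip","tray","glue_bottle","offcut_b"]:
            print(t,[(([round(float(v)) for v in d["xyz"]]),round(d["score"],2)) for d in viewer.place_of(t,p)])
E
```

```text
pics
{'time_s': 0.0, 'q': array([-1.29702103e+00,  2.76581438e-01,  1.50609719e+00,  2.83389784e-05,
        1.36070430e+00, -1.21000263e-01]), 'dq': array([-0.00085311,  0.00093101,  0.00116579,  0.00114956,  0.00020897,
       -0.00090519]), 'tau': array([-1.32578221e-03, -4.04593813e+01, -2.37233841e+01,  7.00680795e-02,
        3.45302350e-02, -1.16908764e-04]), 'position': array([ 220.99859111, -530.22956709,  204.62680713]), 'ee_rot': array([-1.57055273,  0.00177384, -1.17602649]), 'ft_force': array([ 0.52658052,  0.28498594, -0.30094747]), 'moment': array([ 0.03537982,  0.01871779, -0.04566593]), 'finger_gap': 94.01604109353426}
18.8
side 356.6455383007408 256.3826588558407 191.38343971286415 [[ 0.98799075 -0.15386788  0.01410525]
 [-0.08633537 -0.62545074 -0.77547248]
 [ 0.12814244  0.76494186 -0.63122379]] [-565.12829539  129.57148409 1053.72380611]
fixture [([555, -84, 0], 0.86)]
bush_a [([546, 213, 20], 0.7), ([555, -85, 0], 0.67), ([532, 416, 27], 0.65), ([555, -87, 44], 0.63), ([531, 358, 30], 0.53), ([626, -95, 47], 0.51), ([485, -81, 46], 0.46)]
lane [([539, 286, -2], 
[... 436 characters left out ...]
49, -85, -4], 0.68)]
bush_a [([531, 362, 20], 0.69), ([557, -86, 44], 0.58), ([542, 214, 17], 0.57), ([529, 416, 21], 0.56), ([488, -77, 41], 0.52), ([622, -96, 51], 0.48)]
lane [([538, 287, 0], 0.82)]
drift [([508, -364, 20], 0.77)]
drift_tip [([386, -331, 12], 0.6)]
tray [([468, -353, 0], 0.77), ([622, -94, 48], 0.39), ([537, 292, 0], 0.2)]
glue_bottle [([534, 363, 21], 0.64), ([770, -130, 2], 0.59)]
offcut_b [([657, -391, 2], 0.64)]
wrist 264.69773826439416 254.00627430255142 190.34812295565902 [[ 3.84942366e-01 -9.22940404e-01  6.21053316e-04]
 [-8.95993930e-01 -3.73541877e-01  2.40127763e-01]
 [-2.21391625e-01 -9.29918091e-02 -9.70741094e-01]] [-575.20617987  -24.98283605  387.88495265]
```

View pics/a_side.png

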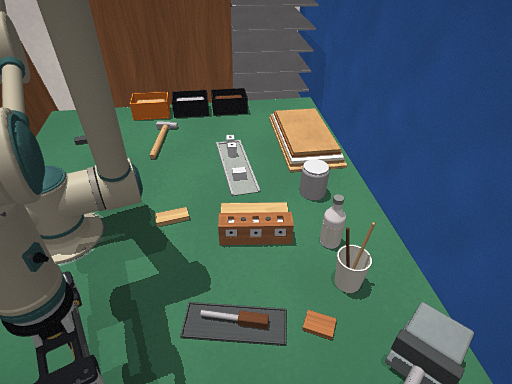

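View pics/a_top.png

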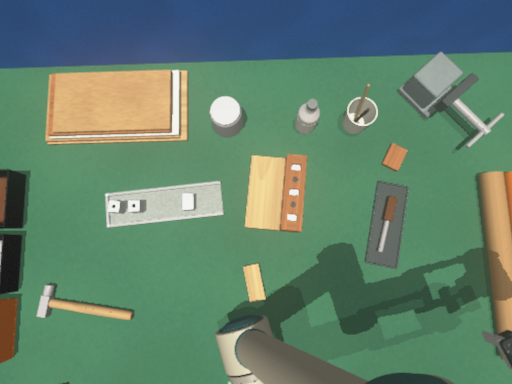

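View pics/a_wrist.png

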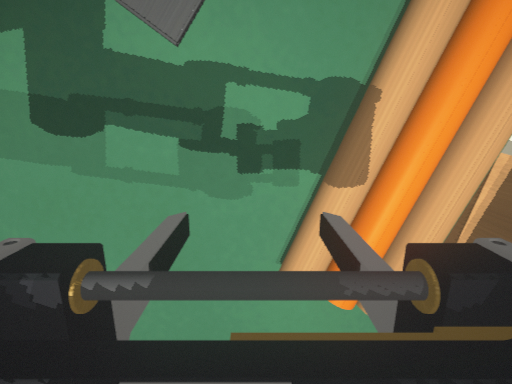

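>>> {"op": "step_arm", "data": {"steps": [[[0, 0, 0.18], [0.03, 0.02, 0], 0.5], [[0, 0, 0.36], [0.06, 0.04, 0], 0.5], [[0, 0, 0.54], [0.09, 0.06, 0], 0.5], [[0, 0, 0.72], [0.12, 0.08, 0], 0.5], [[0, 0, 0.9], [0.15, 0.1, 0], 0.5], [[0, 0, 1.08], [0.18, 0.12, 0], 0.5], [[0, 0, 1.26], [0.21, 0.14, 0], 0.5], [[0, 0, 1.44], [0.24, 0.16, 0], 0.5], [[0, 0, 1.62], [0.27, 0.17, 0], 0.5], [[0, 0, 1.8], [0.279, 0.17, 0], 0.5]]}}

```text
time_s: 2.2
position: [501.9, -359.7, 205.4]
ee_rot: [-1.571, -0.001, 0.632]
ft_force: [0.0, -0.7, -0.0]
finger_gap: 47.1
```

>>> {"op": "step_arm", "data": {"steps": [[[0, 0, 0.18], [0, 0, 0], 0.5], [[0, 0, 0.36], [0, 0, 0], 0.5], [[0, 0, 0.54], [0, 0, 0], 0.5], [[0, 0, 0.668], [0, 0, 0], 0.5], [[0, 0, 0.668], [0, 0, 0], 0.5], [[0, 0, 0.668], [0, 0, 0], 0.5]]}}

```text
time_s: 2.95
position: [500.2, -360.8, 205.5]
ee_rot: [-1.571, -0.0, 1.29]
ft_force: [-0.8, -0.0, -0.2]
finger_gap: 47.1
```

```bash
cat > h.py <<'E'
from bench import sensors, viewer, ticket, ctrl
import cv2, numpy as np, time
from scipy.spatial.transform import Rotation as Ro
def st():
    s=sensors.sense(); print('t',round(s['time_s'],2),'pos',s['position'].round(1),'rot',s['ee_rot'].round(4),'F',s['ft_force'].round(1),'gap',round(s['finger_gap'],1)); return s
def cap(n,fn,crop=None,scale=1):
    p=viewer.capture(n); f=p["frame"][:,:,::-1]
    if crop: x0,y0,x1,y1=crop; f=f[y0:y1,x0:x1]
    if scale!=1: f=cv2.resize(f,None,fx=scale,fy=scale,interpolation=cv2.INTER_CUBIC)
    cv2.imwrite(f"pics/{fn}.png",f); return p
def bp(p,u,v,z):
    d=np.array([(u-p["cx"])/p["fx"],(v-p["cy"])/p["fy"],1]); R=np.array(p["R"]);t=np.array(p["t"])
    d=R.T@d; c=-R.T@t; return c+d*(z-c[2])/d[2]
def pr(p,X):
    c=np.array(p["R"])@np.array(X,float)+np.array(p["t"]); return np.array([p["fx"]*c[0]/c[2]+p["cx"],p["fy"]*c[1]/c[2]+p["cy"]])
def loc(p,t):
    for f in ("place_of",):
        print(t,[(([round(float(v)) for v in d["xyz"]]),round(d["score"],2)) for d in getattr(viewer,f)(t,p)])
def delta(pos,rot):
    s=sensors.sense(); R0=Ro.from_euler('xyz',s['ee_rot']); 
    R1=Ro.from_euler('xyz',rot)
    print('shift m',((np.array(pos)-s['position'])/1000).round(4),'turn',(R1*R0.inv()).as_rotvec().round(4))
E
python3 - <<'E'
from h import *
st(); p=cap("wrist","b1")
loc(p,"drift");loc(p,"drift_tip");loc(p,"tray")
E
```

```text
t 2.95 pos [ 500.2 -360.8  205.5] rot [-1.5708e+00 -1.0000e-04  1.2902e+00] F [-0.8 -0.  -0.2] gap 47.1
drift [([510, -360, 20], 0.91)]
drift_tip [([390, -328, 16], 0.63)]
tray [([466, -350, 0], 0.67)]
```

View pics/b1.png

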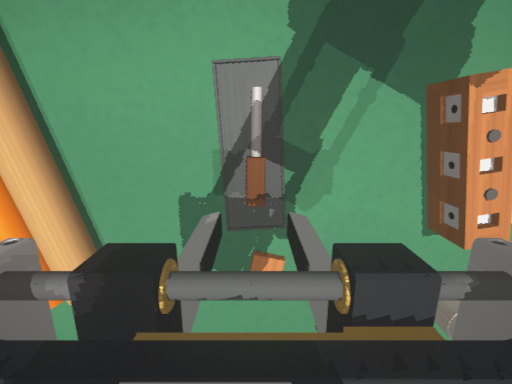

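Run:
```python
from h import *
p=cap("wrist","b2",(200,50,320,240),4)
cv2.imwrite("pics/b3.png",cv2.resize(p["frame"][50:250,410:512,::-1],None,fx=4,fy=4,interpolation=cv2.INTER_CUBIC)[:, :])
for u,v,z in [(256.5,156,30),(256,205,30),(257.5,88,20)]: print(bp(p,u,v,z).round(1))
```

```text
[ 472.8 -349.7   30. ]
[ 538.1 -369.    30. ]
[ 390.2 -324.8   20. ]
```

View pics/b2.png

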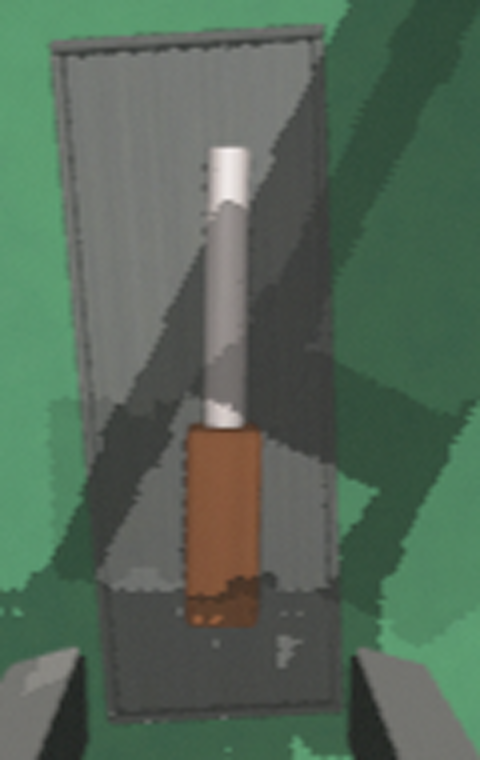

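View pics/b3.png

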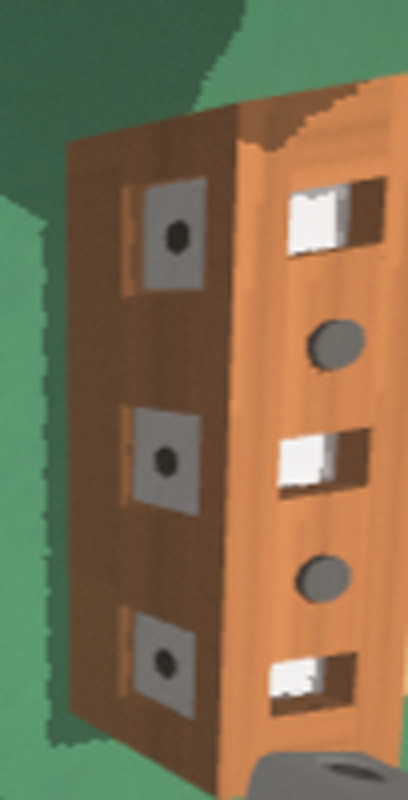

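>>> {"op": "step_arm", "data": {"steps": [[[0, 0, -0.01], [-0.0027, 0.0038, -0.05], 0.42], [[0, 0, -0.01], [-0.0027, 0.0038, -0.1], 0.42], [[0, 0, -0.01], [-0.0027, 0.0038, -0.14], 0.42], [[0, 0, -0.01], [-0.0027, 0.0038, -0.17], 0.42], [[0, 0, -0.01], [-0.0027, 0.0038, -0.19], 0.42], [[0, 0, -0.01], [-0.0027, 0.0038, -0.197], 0.42], [[0, 0, -0.01], [-0.0027, 0.0038, -0.197], 0.42]]}}

```text
time_s: 4.08
position: [497.6, -357.1, 8.5]
ee_rot: [-1.571, -0.0, 1.282]
ft_force: [0.1, -0.4, -0.0]
finger_gap: 39.9
```

Run:
```python
from h import *
st(); p=cap("wrist","b4"); loc(p,"drift")
```

```text
t 4.08 pos [ 497.6 -357.1    8.5] rot [-1.5707e+00 -1.0000e-04  1.2818e+00] F [ 0.1 -0.4 -0. ] gap 39.9
drift [([509, -360, 17], 0.81)]
```

View pics/b4.png

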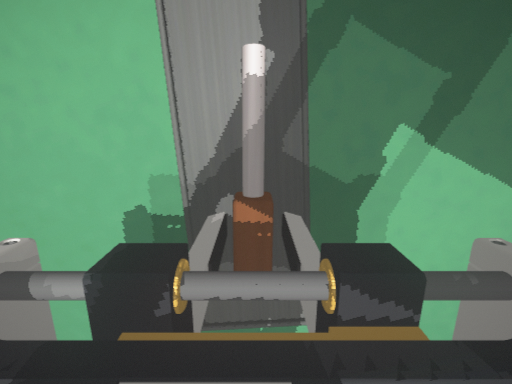

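>>> {"op": "step_arm", "data": {"steps": [[[0, 0, 0], [0, 0, 0], 0], [[0, 0, 0], [0, 0, 0], 0], [[0, 0, 0], [0, 0, 0], 0], [[0, 0, 0], [0, 0, 0], 0], [[0, 0, 0], [0, 0, 0.03], 0], [[0, 0, 0], [0, 0, 0.08], 0], [[0, 0, 0], [0, 0, 0.14], 0], [[0, 0, 0], [0, 0, 0.14], 0]], "grip_force": 55}}

```text
time_s: 5.18
position: [499.9, -358.9, 153.0]
ee_rot: [-1.58, 0.004, 1.282]
ft_force: [0.6, -0.7, -3.0]
finger_gap: 25.6
```

Run:
```python
from h import *
st(); p=cap("wrist","b5"); loc(p,"drift"); loc(p,"drift_tip"); loc(p,"fixture")
```

```text
t 5.17 pos [ 499.9 -358.9  153. ] rot [-1.5795  0.0037  1.2821] F [ 0.6 -0.7 -3. ] gap 25.6
drift [([512, -359, 161], 0.94)]
drift_tip [([392, -328, 160], 0.83)]
fixture [([556, -86, 0], 0.94)]
```

View pics/b5.png

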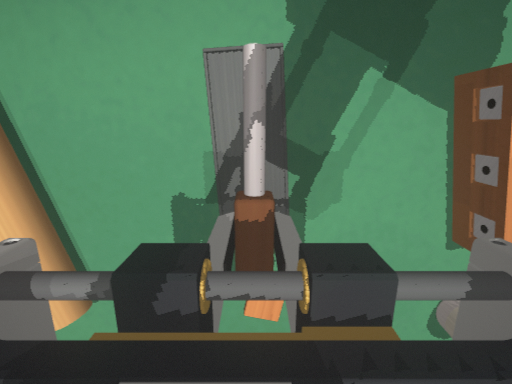

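>>> {"op": "step_arm", "data": {"steps": [[[0, 0, -0.15], [0.004, 0.009, 0], 0], [[0, 0, -0.3], [0.008, 0.018, 0], 0], [[0, 0, -0.45], [0.012, 0.027, 0], 0], [[0, 0, -0.6], [0.016, 0.036, 0], 0], [[0, 0, -0.75], [0.02, 0.045, 0], 0], [[0, 0, -0.9], [0.024, 0.054, 0], 0], [[0, 0, -1.05], [0.028, 0.063, 0], 0], [[0, 0, -1.2], [0.033, 0.071, 0], 0], [[0, 0, -1.35], [0.033, 0.071, 0], 0], [[0, 0, -1.39], [0.033, 0.071, 0], 0]]}}

```text
time_s: 6.62
position: [529.1, -284.9, 145.6]
ee_rot: [-1.568, 0.005, -0.11]
ft_force: [0.5, 0.0, -3.1]
finger_gap: 25.7
```

>>> {"op": "step_arm", "data": {"steps": [[[0, 0, 0], [0, 0, 0], 0], [[0, 0, 0], [0, 0, 0], 0]]}}

```text
time_s: 6.88
position: [529.8, -285.6, 147.1]
ee_rot: [-1.569, 0.002, -0.107]
ft_force: [0.7, 1.1, -3.4]
finger_gap: 25.8
```

Run:
```python
from h import *
st(); p=cap("wrist","c1",None,1.5); loc(p,"drift"); loc(p,"drift_tip"); loc(p,"fixture");loc(p,"bush_a")
```

```text
t 6.88 pos [ 529.8 -285.6  147.1] rot [-1.5695  0.0023 -0.1075] F [ 0.7  1.1 -3.4] gap 25.8
drift [([533, -293, 157], 0.65)]
drift_tip [([545, -172, 155], 0.63)]
fixture []
bush_a []
```

View pics/c1.png

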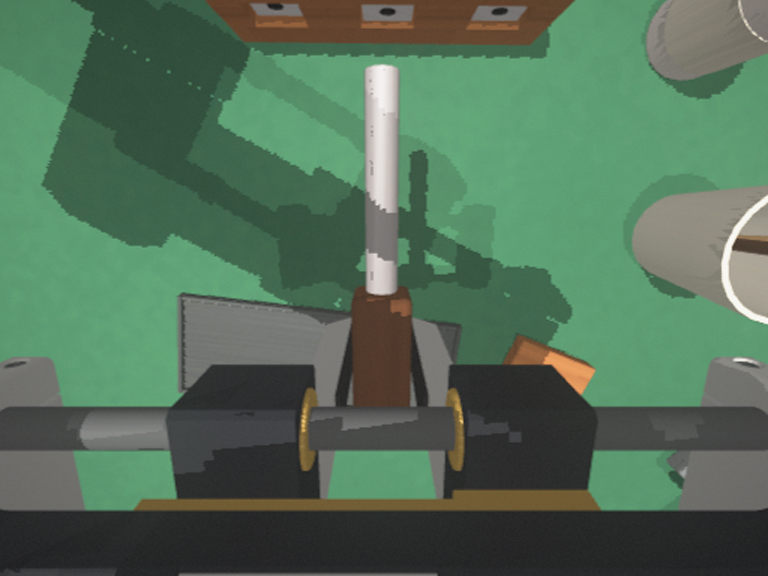

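Run:
```python
from h import *
p=viewer.capture("wrist")
for u,v in [(245,42),(533,44)]: print('corner',bp(p,u/1.5,v/1.5,0).round(1))
c=[bp(p,u/1.5,v/1.5,28.5)for u,v in[(257,26.5),(308,26.5),(363,27),(415,27.5),(470,28),(522,29.5)]]
print(np.array(c).round(1))
print('tip top',bp(p,381/1.5,68/1.5,164).round(1)) 
f=cv2.resize(p["frame"][0:220,130:390,::-1],None,fx=3,fy=3,interpolation=cv2.INTER_CUBIC); cv2.imwrite("pics/c2.png",f[:600])
t=viewer.capture("top"); cv2.imwrite("pics/c3.png",cv2.resize(t["frame"][140:240,235:320,::-1],None,fx=6,fy=6,interpolation=cv2.INTER_CUBIC)); loc(t,"fixture");loc(t,"bush_a")
```

```text
corner [ 449.5 -103.6    0. ]
corner [ 659.6 -127.6    0. ]
[[ 466.9 -105.3   28.5]
 [ 500.6 -108.9   28.5]
 [ 536.8 -113.1   28.5]
 [ 571.2 -117.2   28.5]
 [ 607.5 -121.4   28.5]
 [ 641.8 -126.    28.5]]
tip top [ 542.2 -174.6  164. ]
fixture [([552, -86, -2], 0.93), ([542, -175, 152], 0.58)]
bush_a [([542, 213, 18], 0.8), ([533, 362, 24], 0.6), ([624, -95, 49], 0.49), ([529, 419, 24], 0.46), ([487, -74, 43], 0.45), ([556, -85, 43], 0.42), ([528, -300, 156], 0.32)]
```

View pics/c2.png

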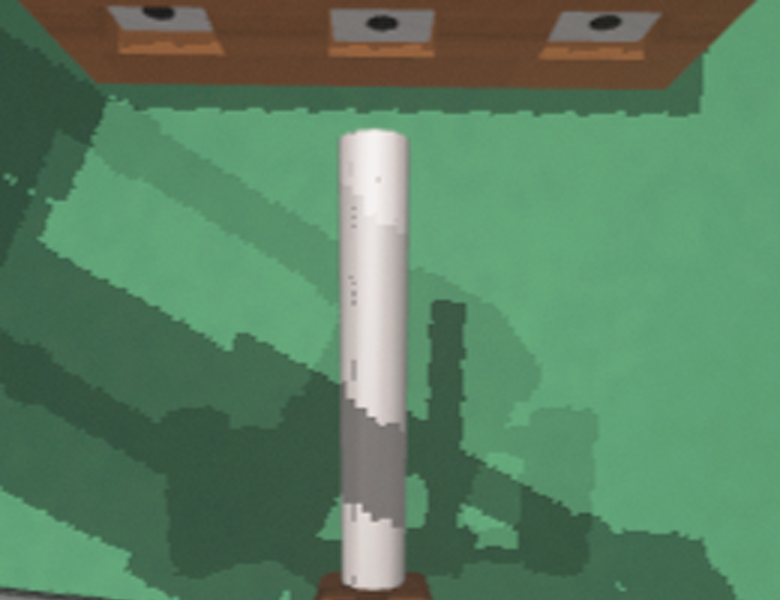

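View pics/c3.png

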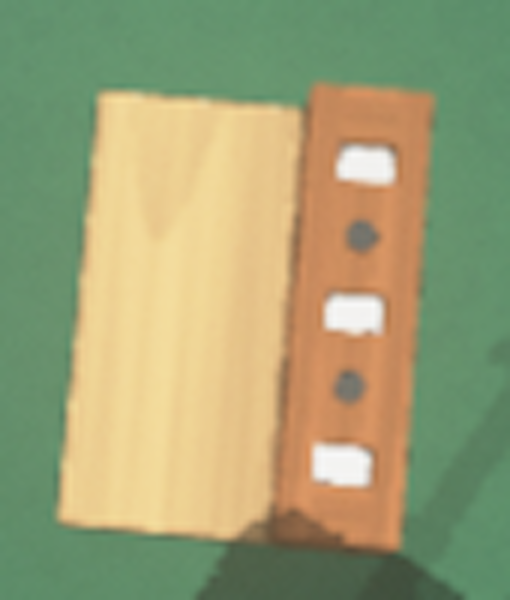

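>>> {"op": "step_arm", "data": {"steps": [[[0, 0, -0.007], [0.009, 0.037, -0.02], 0], [[0, 0, -0.007], [0.009, 0.037, -0.06], 0], [[0, 0, -0.007], [0.009, 0.037, -0.1], 0], [[0, 0, -0.007], [0.009, 0.037, -0.11], 0], [[0, 0, -0.007], [0.009, 0.037, -0.11], 0], [[0, 0, -0.007], [0.009, 0.037, -0.11], 0]]}}

```text
time_s: 8.07
position: [540.9, -250.0, 40.2]
ee_rot: [-1.572, -0.003, -0.115]
ft_force: [0.1, -0.3, -3.7]
finger_gap: 25.6
```

Run:
```python
from h import *
st(); p=cap("wrist","c4",None,1.5); s=cap("side","c5",(190,180,320,350),4)
```

```text
t 8.07 pos [ 540.9 -250.    40.2] rot [-1.5723 -0.0033 -0.1152] F [ 0.1 -0.3 -3.7] gap 25.6
```

View pics/c4.png

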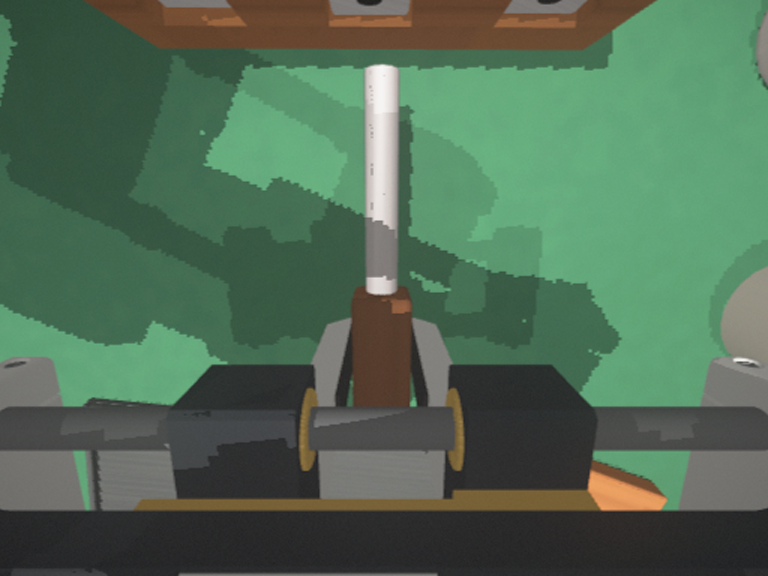

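View pics/c5.png

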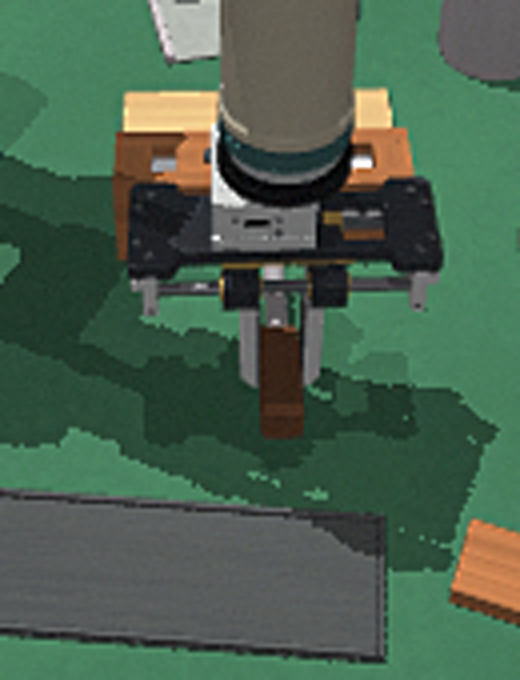

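Run:
```python
from h import *
st(); p=viewer.capture("wrist")
c=[bp(p,u/1.5,v/1.5,28.5)for u,v in[(331,25),(412,26)]]
print(np.array(c).round(1), [bp(p,u/1.5,v/1.5,0).round(1)for u,v in[(158,48),(586,48)]], bp(p,381/1.5,69/1.5,55))
```

```text
t 8.18 pos [ 540.6 -249.8   40.2] rot [-1.5722 -0.0031 -0.1152] F [ 0.2  0.9 -2.5] gap 25.6
[[ 535.  -112.7   28.5]
 [ 568.9 -116.9   28.5]] [array([ 447.4, -102.7,    0. ]), array([ 656.3, -126.6,    0. ])] [ 553.16724736 -138.62579694   55.        ]
```

>>> {"op": "step_arm", "data": {"steps": [[[0, 0, 0], [-0.0025, 0, -0.003], 0], [[0, 0, 0], [-0.0025, 0, -0.003], 0], [[0, 0, 0], [-0.0015, 0.01, -0.003], 0], [[0, 0, 0], [-0.0002, 0.02, -0.003], 0], [[0, 0, 0], [0.0003, 0.025, -0.003], 0], [[0, 0, 0], [0.0009, 0.03, -0.003], 0], [[0, 0, 0], [0.0015, 0.035, -0.003], 0], [[0, 0, 0], [0.0021, 0.04, -0.003], 0]]}}

```text
time_s: 9.22
position: [541.7, -208.8, 35.5]
ee_rot: [-1.571, -0.0, -0.115]
ft_force: [0.2, -1.4, -3.6]
finger_gap: 25.8
```

Run:
```python
from h import *
st(); p=cap("wrist","c6",None,1.5)
```

```text
t 9.22 pos [ 541.7 -208.8   35.5] rot [-1.571e+00 -2.000e-04 -1.150e-01] F [ 0.2 -1.4 -3.6] gap 25.8
```

View pics/c6.png

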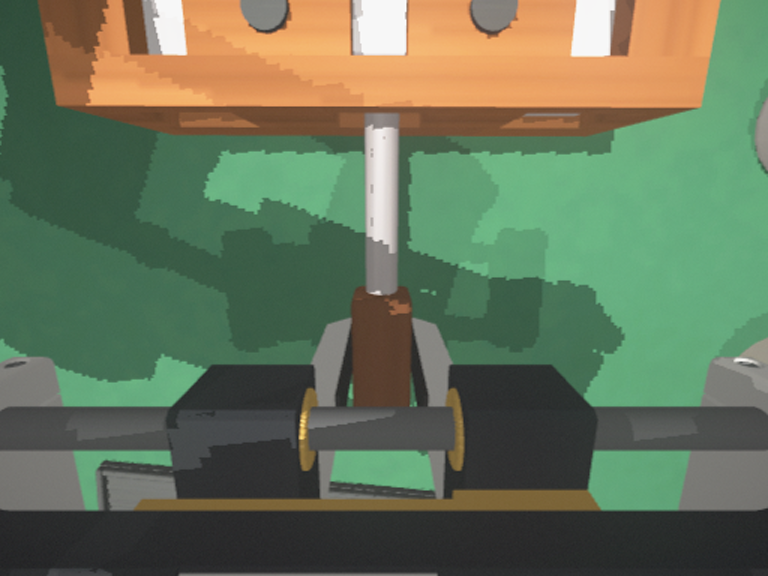

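>>> {"op": "step_arm", "data": {"steps": [[[0, 0, 0], [0.0006, 0.005, 0.001], 0], [[0, 0, 0], [0.0012, 0.01, 0.001], 0], [[0, 0, 0], [0.0017, 0.015, 0.001], 0], [[0, 0, 0], [0.0023, 0.02, 0.001], 0], [[0, 0, 0], [0.0029, 0.025, 0.001], 0]]}}

```text
time_s: 9.9
position: [544.4, -183.5, 36.4]
ee_rot: [-1.571, 0.0, -0.115]
ft_force: [-0.2, 0.5, -3.8]
finger_gap: 25.6
```

>>> {"op": "step_arm", "data": {"steps": [[[0, 0, 0], [0.0006, 0.005, 0], 0], [[0, 0, 0], [0.0012, 0.01, 0], 0], [[0, 0, 0], [0.0017, 0.015, 0], 0], [[0, 0, 0], [0.0023, 0.02, 0], 0], [[0, 0, 0], [0.0029, 0.025, 0], 0]]}}

```text
time_s: 10.52
position: [547.5, -158.7, 36.6]
ee_rot: [-1.571, -0.0, -0.115]
ft_force: [-1.1, -0.7, -2.9]
finger_gap: 25.5
```

Run:
```python
from h import *
st(); p=cap("wrist","c7",None,1.5)
```

```text
t 10.53 pos [ 547.5 -158.7   36.6] rot [-1.5709e+00 -2.0000e-04 -1.1500e-01] F [-1.1 -0.7 -2.9] gap 25.5
```

View pics/c7.png

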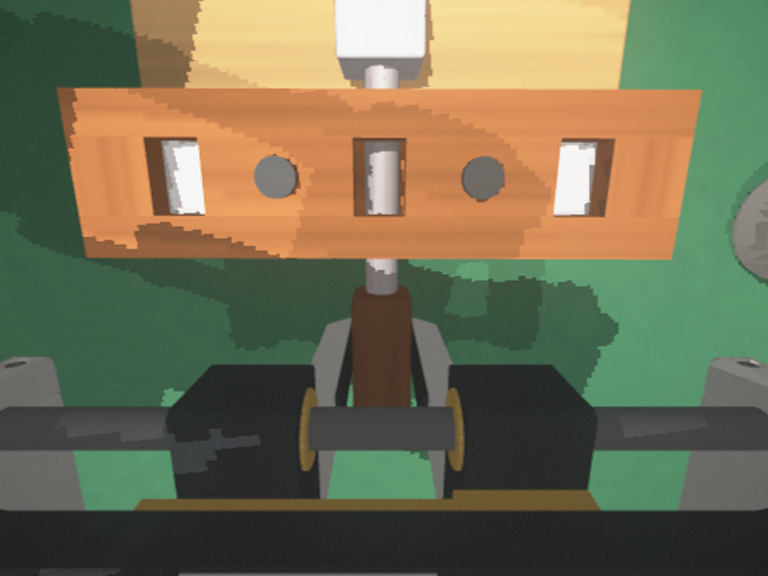

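Run:
```python
from h import *
p=viewer.capture("wrist")
c=np.array([bp(p,u/1.5,v/1.5,75) for u,v in [(86,258),(675,258),(701,91),(57,88)]])
print(c.round(1), c.mean(0).round(1), np.arctan2(*(c[1]-c[0])[[1,0]]),np.arctan2(*(c[2]-c[3])[[1,0]]))
print(bp(p,343/1.5,80/1.5,27).round(1),bp(p,421/1.5,80/1.5,27).round(1))
```

```text
[[ 448.5 -101.4   75. ]
 [ 655.8 -125.3   75. ]
 [ 660.8  -71.1   75. ]
 [ 455.3  -46.6   75. ]] [555.1 -86.1  75. ] -0.11461110818994229 -0.11885045891446035
[544.  -42.8  27. ] [577.3 -46.7  27. ]
```

>>> {"op": "step_arm", "data": {"steps": [[[0, 0, 0], [-0.0034, -0.03, 0], 0], [[0, 0, 0], [-0.0069, -0.06, 0], 0], [[0, 0, 0], [-0.0092, -0.08, 0], 0], [[0, 0, 0], [-0.0092, -0.08, 0], 0], [[0, 0, 0], [-0.04, -0.076, 0], 0], [[0, 0, 0], [-0.0787, -0.072, 0], 0], [[0, 0, 0], [-0.0787, -0.072, 0], 0], [[0, 0, 0], [-0.0787, -0.072, 0], 0]]}}

```text
time_s: 11.62
position: [469.6, -230.7, 36.9]
ee_rot: [-1.571, -0.002, -0.115]
ft_force: [1.0, -0.6, -3.4]
finger_gap: 25.3
```

Run:
```python
from h import *
st(); p=cap("wrist","c8",None,1.5)
```

```text
t 11.62 pos [ 469.6 -230.7   36.9] rot [-1.5709 -0.0019 -0.115 ] F [ 1.  -0.6 -3.4] gap 25.3
```

View pics/c8.png

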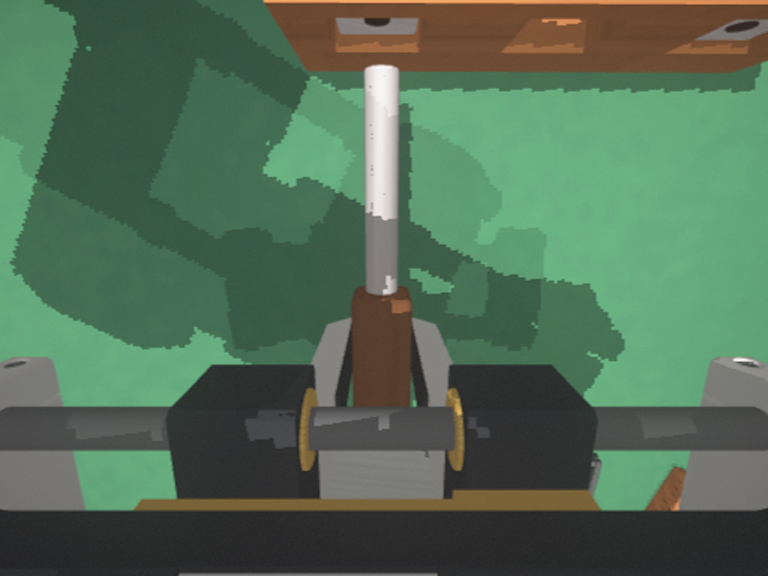

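>>> {"op": "step_arm", "data": {"steps": [[[0, 0, 0], [0.0005, 0.01, 0], 0], [[0, 0, 0], [0.0012, 0.02, 0], 0], [[0, 0, 0], [0.0023, 0.03, 0], 0], [[0, 0, 0], [0.0034, 0.04, 0], 0], [[0, 0, 0], [0.0046, 0.05, 0], 0], [[0, 0, 0], [0.0058, 0.06, 0], 0], [[0, 0, 0], [0.007, 0.07, 0], 0], [[0, 0, 0], [0.0082, 0.08, 0], 0], [[0, 0, 0], [0.0082, 0.08, 0], 0]]}}

```text
time_s: 12.8
position: [476.7, -150.0, 36.4]
ee_rot: [-1.57, 0.0, -0.114]
ft_force: [-0.5, 0.1, -2.5]
finger_gap: 25.4
```

Run:
```python
from h import *
st(); p=cap("wrist","c9",None,1.5)
```

```text
t 12.8 pos [ 476.7 -150.    36.4] rot [-1.5703e+00  4.0000e-04 -1.1410e-01] F [-0.5  0.1 -2.5] gap 25.4
```

View pics/c9.png

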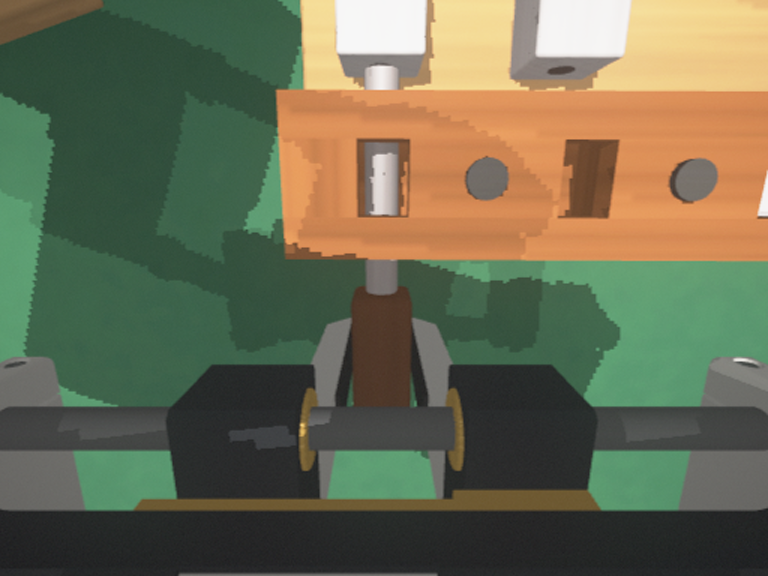

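Second one out. Retreat and shift to the third (+140 along the fixture x).

>>> {"op": "step_arm", "data": {"steps": [[[0, 0, 0], [-0.0034, -0.03, 0], 0], [[0, 0, 0], [-0.0069, -0.06, 0], 0], [[0, 0, 0], [-0.0092, -0.08, 0], 0], [[0, 0, 0], [-0.0092, -0.08, 0], 0], [[0, 0, 0], [0.04, -0.0857, 0], 0], [[0, 0, 0], [0.09, -0.0914, 0], 0], [[0, 0, 0], [0.13, -0.096, 0], 0], [[0, 0, 0], [0.13, -0.096, 0], 0], [[0, 0, 0], [0.13, -0.096, 0], 0]]}}

```text
time_s: 13.98
position: [605.6, -245.5, 35.7]
ee_rot: [-1.569, 0.003, -0.114]
ft_force: [-0.5, 0.3, -3.0]
finger_gap: 25.7
```

Run:
```python
from h import *
st(); p=cap("wrist","c10",None,1.5)
```

```text
t 13.97 pos [ 605.6 -245.5   35.7] rot [-1.5694  0.0029 -0.1143] F [-0.5  0.3 -3. ] gap 25.7
```

View pics/c10.png

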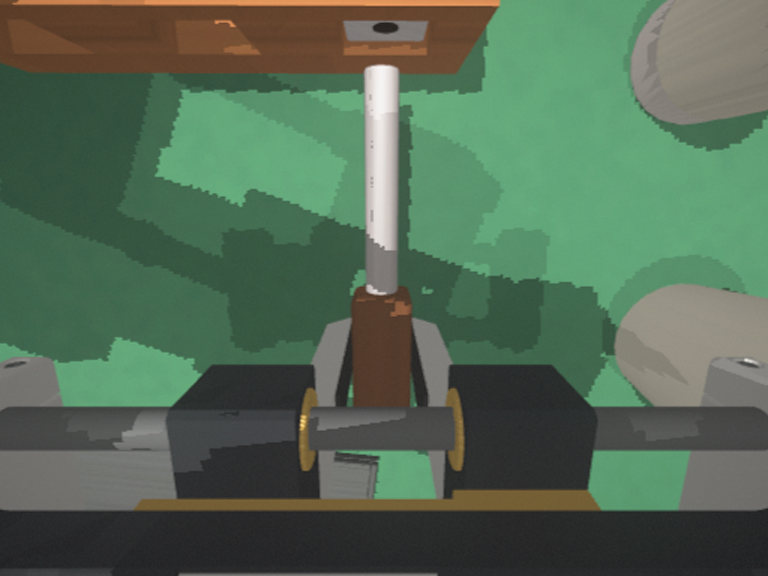

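>>> {"op": "step_arm", "data": {"steps": [[[0, 0, 0], [0.0025, 0.01, 0.001], 0], [[0, 0, 0], [0.0036, 0.02, 0.001], 0], [[0, 0, 0], [0.0047, 0.03, 0.001], 0], [[0, 0, 0], [0.0058, 0.04, 0.001], 0], [[0, 0, 0], [0.0069, 0.05, 0.001], 0], [[0, 0, 0], [0.008, 0.06, 0.001], 0], [[0, 0, 0], [0.009, 0.07, 0.001], 0], [[0, 0, 0], [0.0101, 0.08, 0.001], 0], [[0, 0, 0], [0.0101, 0.08, 0.001], 0]]}}

```text
time_s: 15.15
position: [616.9, -165.8, 37.4]
ee_rot: [-1.57, 0.0, -0.114]
ft_force: [-0.3, 0.2, -2.7]
finger_gap: 25.5
```

Run:
```python
from h import *
st(); p=cap("wrist","c11",None,1.5)
```

```text
t 15.15 pos [ 616.9 -165.8   37.4] rot [-1.5702e+00  3.0000e-04 -1.1400e-01] F [-0.3  0.2 -2.7] gap 25.5
```

View pics/c11.png

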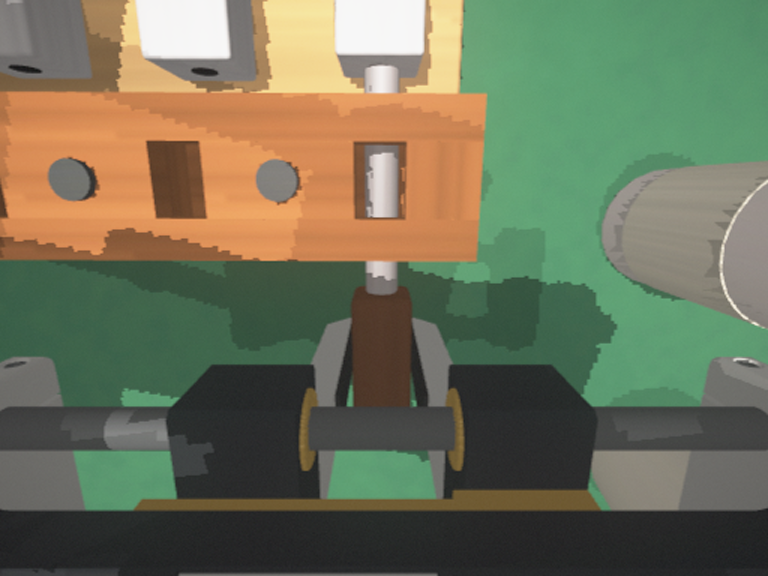

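>>> {"op": "step_arm", "data": {"steps": [[[0, 0, 0], [-0.0034, -0.03, 0], 0], [[0, 0, 0], [-0.0069, -0.06, 0], 0], [[0, 0, 0], [-0.0103, -0.09, 0], 0], [[0, 0, 0], [-0.0103, -0.09, 0.02], 0], [[0, 0, 0], [-0.0103, -0.09, 0.06], 0], [[0, 0, 0], [-0.0103, -0.09, 0.11], 0], [[0, 0, 0.15], [-0.022, -0.101, 0.11], 0], [[0, 0, 0.3], [-0.034, -0.112, 0.11], 0], [[0, 0, 0.45], [-0.046, -0.123, 0.11], 0], [[0, 0, 0.6], [-0.058, -0.134, 0.11], 0]]}}

```text
time_s: 16.45
position: [558.4, -301.6, 147.5]
ee_rot: [-1.571, -0.0, 0.489]
ft_force: [-0.2, 0.3, -3.3]
finger_gap: 25.4
```

>>> {"op": "step_arm", "data": {"steps": [[[0, 0, 0.15], [-0.012, -0.011, 0], 0], [[0, 0, 0.3], [-0.024, -0.022, 0], 0], [[0, 0, 0.45], [-0.036, -0.033, 0], 0], [[0, 0, 0.6], [-0.048, -0.044, 0], 0], [[0, 0, 0.75], [-0.06, -0.056, 0], 0], [[0, 0, 0.796], [-0.061, -0.057, 0], 0], [[0, 0, 0.796], [-0.061, -0.057, 0], 0], [[0, 0, 0.796], [-0.061, -0.057, 0], 0]]}}

```text
time_s: 17.45
position: [498.0, -358.0, 147.5]
ee_rot: [-1.571, -0.0, 1.28]
ft_force: [-0.1, 0.2, -2.6]
finger_gap: 25.3
```

Run:
```python
from h import *
st(); delta([497.6,-357.1,10],[-1.5708,0,1.282]); p=cap("wrist","d1",None,1.5); loc(p,"tray"); loc(p,"drift")
```

```text
t 17.45 pos [ 498.  -358.   147.5] rot [-1.5709e+00 -2.0000e-04  1.2802e+00] F [-0.1  0.2 -2.6] gap 25.3
shift m [-0.0004  0.0009 -0.1375] turn [-0.0002  0.0001  0.0018]
tray [([468, -352, 2], 0.79)]
drift [([511, -363, 155], 0.8)]
```

View pics/d1.png

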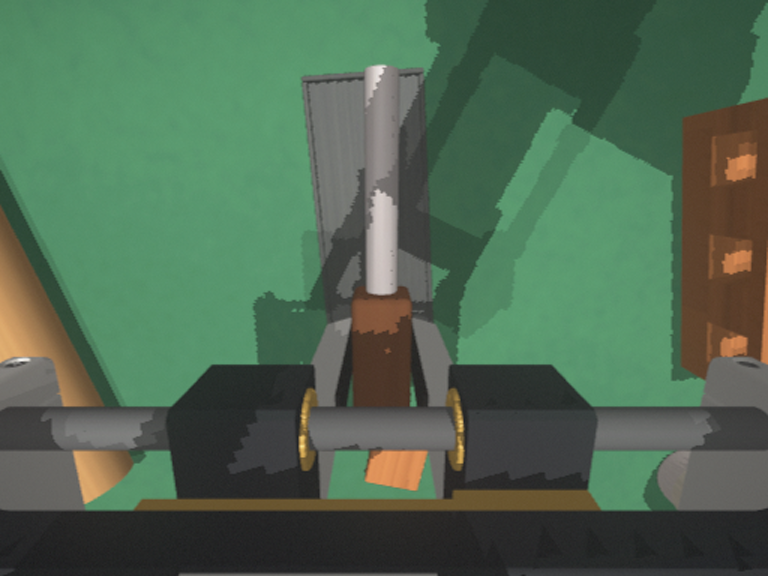

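>>> {"op": "step_arm", "data": {"steps": [[[0, 0, 0.03], [-0.001, -0.003, -0.05], 0], [[0, 0, 0.03], [-0.001, -0.003, -0.1], 0], [[0, 0, 0.03], [-0.001, -0.003, -0.125], 0], [[0, 0, 0.03], [-0.001, -0.003, -0.135], 0], [[0, 0, 0.03], [-0.001, -0.003, -0.138], 0], [[0, 0, 0.03], [-0.001, -0.003, -0.138], 0]]}}

```text
time_s: 18.35
position: [497.8, -361.7, 10.6]
ee_rot: [-1.573, 0.001, 1.311]
ft_force: [0.2, 0.2, -2.2]
finger_gap: 25.8
```

>>> {"op": "step_arm", "data": {"steps": [[[0, 0, 0], [0, 0, 0], 0.42], [[0, 0, 0], [0, 0, 0], 0.42], [[0, 0, 0], [0, 0, 0], 0.42], [[0, 0, 0], [0, 0, 0.02], 0.42], [[0, 0, 0], [0, 0, 0.07], 0.42], [[0, 0, 0], [0, 0, 0.13], 0.42], [[0, 0, 0], [0, 0, 0.19], 0.42]]}}

```text
time_s: 19.23
position: [496.8, -360.9, 201.5]
ee_rot: [-1.571, 0.0, 1.311]
ft_force: [1.0, -0.0, -0.6]
finger_gap: 39.4
```

Run:
```python
from h import *
st(); p=cap("wrist","d2",None,1.5); loc(p,"tray"); loc(p,"drift")
```

```text
t 19.23 pos [ 496.8 -360.9  201.5] rot [-1.5711  0.      1.311 ] F [ 1.  -0.  -0.6] gap 39.4
tray [([662, -390, 4], 0.68), ([465, -350, 2], 0.6)]
drift [([509, -363, 15], 0.77)]
```

View pics/d2.png

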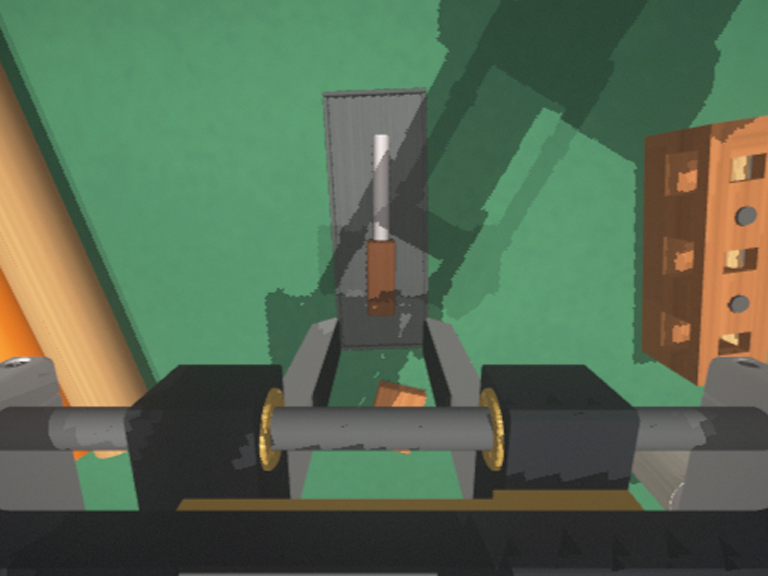

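>>> {"op": "step_arm", "data": {"steps": [[[0, 0, -0.16], [0.007, 0.027, 0.01], 0.55], [[0, 0, -0.32], [0.014, 0.055, 0.02], 0.55], [[0, 0, -0.48], [0.021, 0.083, 0.02], 0.55], [[0, 0, -0.64], [0.028, 0.111, 0.02], 0.55], [[0, 0, -0.8], [0.035, 0.139, 0.02], 0.55], [[0, 0, -0.96], [0.042, 0.167, 0.02], 0.55], [[0, 0, -1.12], [0.049, 0.194, 0.02], 0.55], [[0, 0, -1.28], [0.056, 0.222, 0.02], 0.55], [[0, 0, -1.426], [0.063, 0.25, 0.02], 0.55], [[0, 0, -1.426], [0.063, 0.25, 0.02], 0.55]]}}

```text
time_s: 20.62
position: [559.3, -109.2, 217.9]
ee_rot: [-1.57, 0.003, -0.111]
ft_force: [-0.6, -0.4, 0.3]
finger_gap: 51.8
```

>>> {"op": "step_arm", "data": {"steps": [[[0, 0, 0], [0, 0, 0], 0.55], [[0, 0, 0], [0, 0, 0], 0.55]]}}

```text
time_s: 20.88
position: [559.6, -112.0, 219.0]
ee_rot: [-1.571, 0.001, -0.115]
ft_force: [0.4, 0.1, -0.3]
finger_gap: 51.2
```

Run:
```python
from h import *
st(); p=cap("wrist","e1",None,1.5); loc(p,"bush_a"); loc(p,"lane");loc(p,"fixture")
t=cap("top","e2",(95,140,320,240),3.5); loc(t,"bush_a"); loc(t,"lane")
```

```text
t 20.88 pos [ 559.6 -112.   219. ] rot [-1.5711e+00  8.0000e-04 -1.1520e-01] F [ 0.4  0.1 -0.3] gap 51.2
bush_a [([566, -21, 39], 0.88), ([493, -18, 47], 0.76), ([632, -30, 46], 0.67)]
lane [([555, -88, 1], 0.29)]
fixture [([558, -86, 1], 0.81), ([661, -388, 3], 0.51), ([508, -365, 18], 0.22)]
bush_a [([531, 360, 24], 0.77), ([566, -17, 41], 0.74), ([634, -28, 45], 0.69), ([530, 420, 24], 0.6), ([495, -14, 43], 0.48), ([544, 213, 21], 0.47)]
lane [([540, 287, 0], 0.77)]
```

View pics/e1.png

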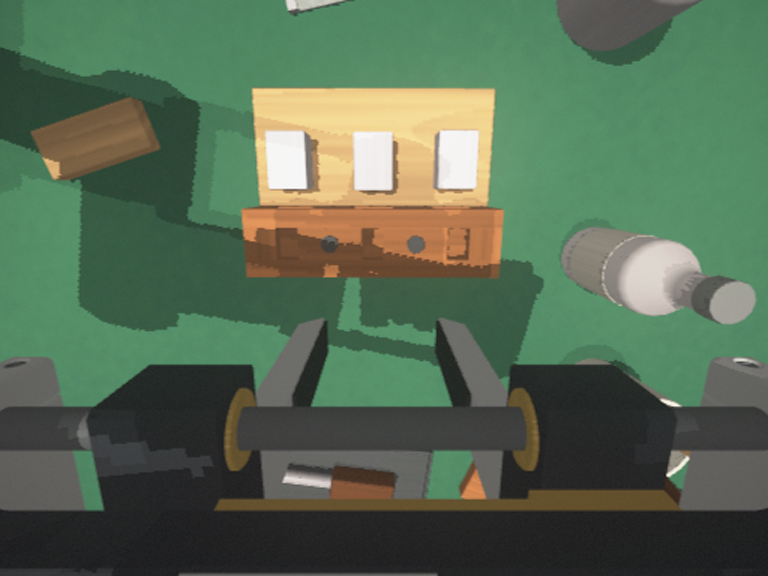

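View pics/e2.png

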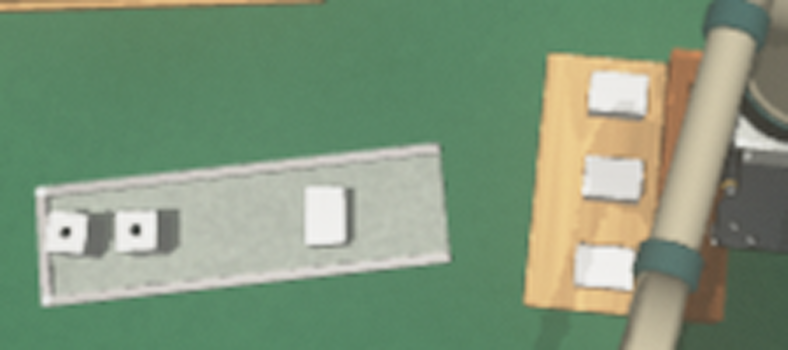

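Run:
```python
from h import *
p=viewer.capture("wrist"); t=viewer.capture("top")
def quad(n,p,q,z,tr):
    c=np.array([bp(p,*tr(*x),z) for x in q]); s=[np.linalg.norm(c[i]-c[(i+1)%4]).round(1) for i in range(4)]
    e=c[1]+c[2]-c[0]-c[3]; print(n,c.mean(0).round(1),s,'edge01 ang',np.arctan2(e[1],e[0]).round(3))
w=lambda u,v:(u/1.5,v/1.5)
e=lambda u,v:(95+u/3.5,140+v/3.5)
quad('L',p,[(265,130),(305,131),(310,189),(270,189)],59,w)
quad('M',p,[(355,132),(393,132),(393,190),(355,190)],59,w)
quad('R',p,[(440,130),(478,131),(476,188),(437,188)],59,w)
quad('lane',t,[(38,190),(438,147),(449,262),(43,302)],8,e)
quad('d',t,[(307,186),(347,185),(347,245),(303,246)],35,e)
quad('e',t,[(51,211),(88,211),(86,250),(46,250)],49,e)
quad('f',t,[(117,211),(157,210),(156,250),(117,252)],49,e)
```

```text
L [494.7 -12.7  59. ] [np.float64(31.9), np.float64(45.1), np.float64(33.1), np.float64(45.8)] edge01 ang -0.127
M [564.4 -21.7  59. ] [np.float64(30.4), np.float64(45.1), np.float64(31.4), np.float64(45.1)] edge01 ang -0.115
R [632.2 -28.1  59. ] [np.float64(30.4), np.float64(44.3), np.float64(32.2), np.float64(45.0)] edge01 ang -0.127
lane [536.8 285.    8. ] [np.float64(337.8), np.float64(97.2), np.float64(338.1), np.float64(94.3)] edge01 ang -1.493
d [539.4 209.6  35. ] [np.float64(32.7), np.float64(49.1), np.float64(35.7), np.float64(49.2)] edge01 ang -1.573
e [530.7 415.3  49. ] [np.float64(30.0), np.float64(31.5), np.float64(32.3), np.float64(31.6)] edge01 ang -1.596
f [529.1 359.4  49. ] [np.float64(32.4), np.float64(32.3), np.float64(31.4), np.float64(33.2)] edge01 ang -1.559
```

>>> {"op": "step_arm", "data": {"steps": [[[0, 0, 0.03], [-0.004, 0.05, 0], 0.5], [[0, 0, 0.06], [-0.008, 0.1, 0], 0.5], [[0, 0, 0.115], [-0.012, 0.15, -0.01], 0.5], [[0, 0, 0.115], [-0.016, 0.2, -0.02], 0.5], [[0, 0, 0.115], [-0.02, 0.235, -0.02], 0.5], [[0, 0, 0.115], [-0.02, 0.235, -0.02], 0.5], [[0, 0, 0.115], [-0.02, 0.235, -0.02], 0.5]]}}

```text
time_s: 22.2
position: [540.1, 123.3, 199.6]
ee_rot: [-1.572, -0.0, 0.0]
ft_force: [0.2, 0.2, -0.2]
finger_gap: 46.9
```

Run:
```python
from h import *
st(); p=cap("wrist","f1",None,1.5); loc(p,"bush_d"); loc(p,"lane")
```

```text
t 22.2 pos [540.1 123.3 199.6] rot [-1.5717e+00 -5.0000e-04  3.0000e-04] F [ 0.2  0.2 -0.2] gap 46.9
bush_d [([545, 216, 20], 0.7), ([565, -17, 39], 0.66), ([493, -17, 44], 0.51)]
lane [([540, 286, -3], 0.96)]
```

View pics/f1.png

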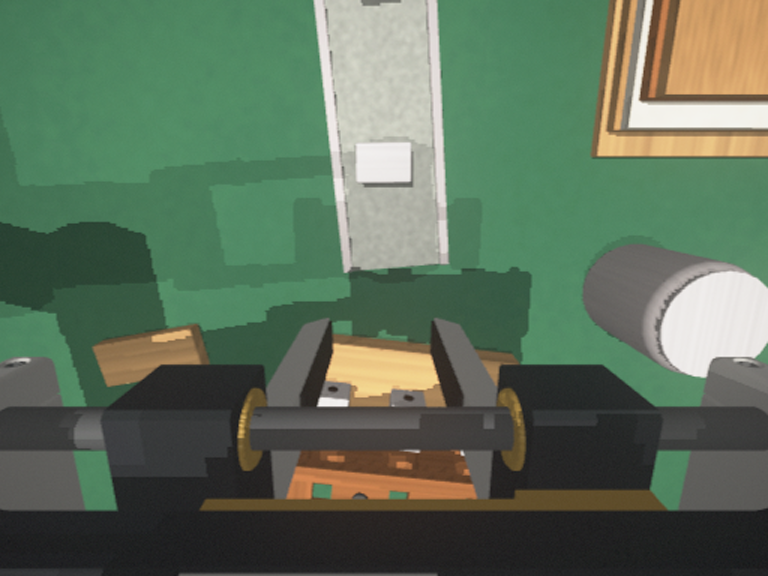

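Run:
```python
from h import *
p=viewer.capture("wrist")
c=np.array([bp(p,u/1.5,v/1.5,35) for u,v in [(356,143),(411,143),(411,182),(356,182)]])
print(c.round(1),c.mean(0).round(1))
for u,v,z in [(343,271,8),(447,263,8),(316,0,8),(436,0,8)]: print(bp(p,u/1.5,v/1.5,z).round(1))
cv2.imwrite("pics/f2.png",cv2.resize(p["frame"][70:200,200:320,::-1],None,fx=5,fy=4.6,interpolation=cv2.INTER_CUBIC))
```

```text
[[519.9 226.9  35. ]
 [564.7 226.9  35. ]
 [565.2 196.1  35. ]
 [519.4 196.2  35. ]] [542.3 211.5  35. ]
[504.1 114.8   8. ]
[602.5 122.4   8. ]
[487.6 339.6   8. ]
[585.1 339.5   8. ]
```

View pics/f2.png

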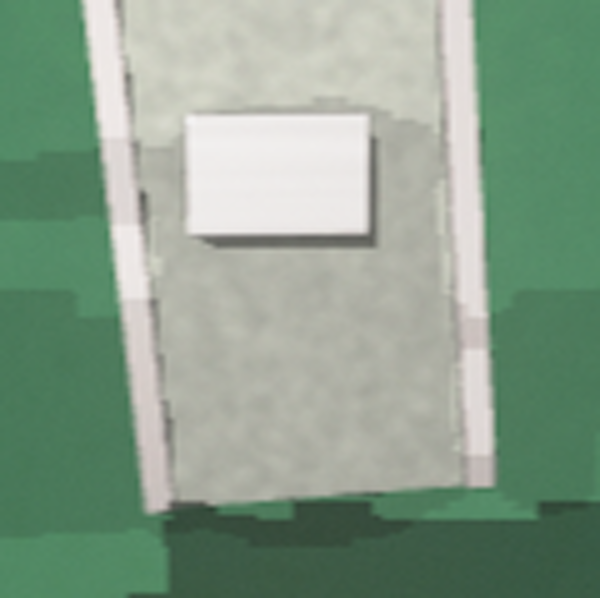

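Run:
```python
from h import *
delta([490,211.5,120],[-2.3562,0,1.5708])
```

```text
shift m [-0.0503  0.0887 -0.0796] turn [-0.6146 -0.6131  1.4837]
```

>>> {"op": "step_arm", "data": {"steps": [[[-0.0615, -0.0613, 0.1484], [-0.005, 0.009, 0], 0.5], [[-0.123, -0.1226, 0.2968], [-0.01, 0.018, 0], 0.5], [[-0.1844, -0.1839, 0.4451], [-0.015, 0.027, 0], 0.5], [[-0.2458, -0.2452, 0.5935], [-0.02, 0.036, -0.01], 0.5], [[-0.3073, -0.3066, 0.7419], [-0.025, 0.045, -0.02], 0.5], [[-0.3688, -0.3679, 0.8902], [-0.03, 0.054, -0.03], 0.5], [[-0.4302, -0.4292, 1.0386], [-0.035, 0.063, -0.04], 0.5], [[-0.4917, -0.4905, 1.187], [-0.04, 0.072, -0.05], 0.5], [[-0.5531, -0.5518, 1.3353], [-0.045, 0.081, -0.065], 0.5], [[-0.6146, -0.6131, 1.4837], [-0.0503, 0.0887, -0.08], 0.5]]}}

```text
time_s: 23.65
position: [488.3, 213.0, 142.5]
ee_rot: [-2.306, 0.003, 1.57]
ft_force: [2.3, -1.4, 1.2]
finger_gap: 47.1
```

>>> {"op": "step_arm", "data": {"steps": [[[0, 0, 0], [0, 0, 0], 0.5], [[0, 0, 0], [0, 0, 0], 0.5], [[0, 0, 0], [0, 0, 0], 0.5]]}}

```text
time_s: 24.02
position: [491.4, 213.8, 145.7]
ee_rot: [-2.312, -0.001, 1.565]
ft_force: [0.1, -0.8, 0.2]
finger_gap: 47.0
```

Run:
```python
from h import *
st(); delta([555.8,211.5,12.7],[-2.3562,0,1.5708]); print(sensors.sense()['q'].round(2))
p=cap("wrist","f3",None,1.5)
```

```text
t 24.02 pos [491.4 213.8 145.7] rot [-2.3118e+00 -6.0000e-04  1.5648e+00] F [ 0.1 -0.8  0.2] gap 47.0
shift m [ 0.0644 -0.0023 -0.133 ] turn [-0.0007 -0.0444  0.006 ]
[ 0.53  0.06  2.26 -1.18  0.38 -0.  ]
```

View pics/f3.png

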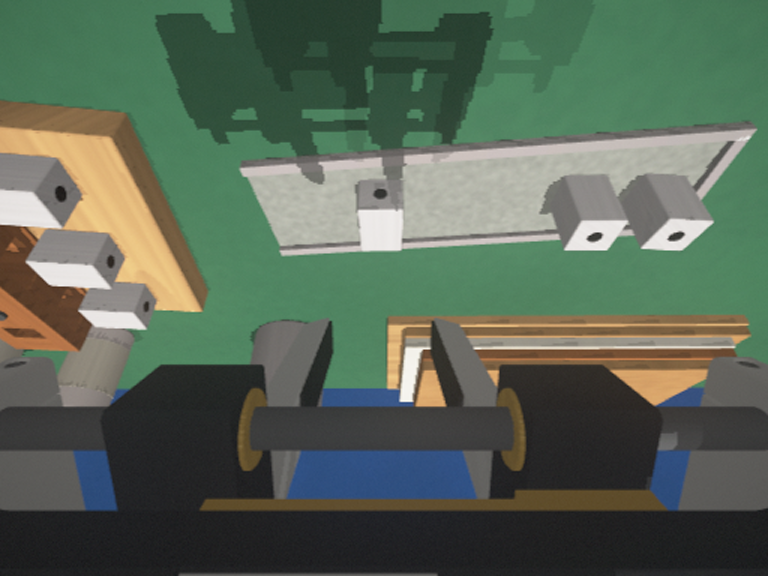

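Run:
```python
from h import *
delta([542.5,211.5,90],[-1.5708,0,1.5708])
t=viewer.capture("top"); 
for u,v,z in [(226,117,0),(226,100,100),(188,142,0),(188,142,40)]: print(bp(t,u,v,z).round(0))
```

```text
shift m [ 0.0513 -0.0023 -0.0555] turn [0.0017 0.7407 0.0056]
[800. 101.   0.]
[812.  93. 100.]
[725. 217.   0.]
[713. 209.  40.]
```

>>> {"op": "step_arm", "data": {"steps": [[[0, 0.15, 0], [0.01, 0, 0], 0.5], [[0, 0.3, 0], [0.02, 0, 0], 0.5], [[0, 0.45, 0], [0.03, 0, 0], 0.5], [[0, 0.6, 0], [0.04, -0.001, -0.01], 0.5], [[0.001, 0.74, 0.006], [0.051, -0.0023, -0.03], 0.5], [[0.001, 0.74, 0.006], [0.0513, -0.0023, -0.055], 0.5], [[0.001, 0.74, 0.006], [0.0513, -0.0023, -0.055], 0.5], [[0.001, 0.74, 0.006], [0.0513, -0.0023, -0.055], 0.5]]}}

```text
time_s: 25.12
position: [540.6, 211.4, 90.0]
ee_rot: [-1.571, 0.001, 1.573]
ft_force: [-0.8, 0.3, -0.7]
finger_gap: 47.1
```

Run:
```python
from h import *
st(); delta([542.5,211.5,8.5],[-1.5708,0,1.5708]); print(sensors.sense()['q'].round(2))
p=cap("wrist","f4",None,1.5)
```

```text
t 25.12 pos [540.6 211.4  90. ] rot [-1.5705e+00  7.0000e-04  1.5727e+00] F [-0.8  0.3 -0.7] gap 47.1
shift m [ 0.0019  0.0001 -0.0815] turn [ 0.0007 -0.0003 -0.0019]
[ 0.25  0.37  1.67 -0.    1.1  -1.32]
```

View pics/f4.png

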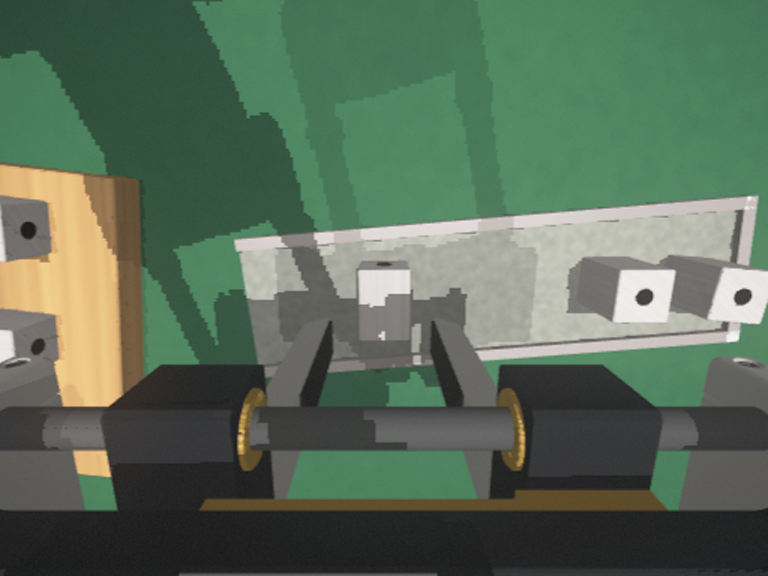

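>>> {"op": "step_arm", "data": {"steps": [[[0, 0, 0], [0.0015, 0.0003, -0.04], 0.5], [[0, 0, 0], [0.0015, 0.0003, -0.07], 0.5], [[0, 0, 0], [0.0015, 0.0003, -0.081], 0.5], [[0, 0, 0], [0.0015, 0.0003, -0.081], 0.5], [[0, 0, 0], [0.0015, 0.0003, -0.081], 0], [[0, 0, 0], [0.0015, 0.0003, -0.081], 0], [[0, 0, 0], [0.0015, 0.0003, -0.081], 0], [[0, 0, 0], [0.0015, 0.0003, -0.081], 0], [[0, 0, 0], [0.0015, 0.0003, -0.06], 0]], "grip_force": 30}}

```text
time_s: 26.3
position: [541.8, 211.3, 29.2]
ee_rot: [-1.567, 0.001, 1.573]
ft_force: [-0.2, -0.6, -1.3]
finger_gap: 32.1
```

Run:
```python
from h import *
st(); delta([545.5,212,35],[-1.5708,0,0.0765])
```

```text
t 26.3 pos [541.8 211.3  29.2] rot [-1.5674e+00  1.1000e-03  1.5726e+00] F [-0.2 -0.6 -1.3] gap 32.1
shift m [0.0037 0.0007 0.0058] turn [-0.0017 -0.0035 -1.4961]
```

>>> {"op": "step_arm", "data": {"steps": [[[0, 0, -0.17], [0, 0, 0.01], 0], [[0, 0, -0.34], [0, 0, 0.01], 0], [[0, 0, -0.51], [0.003, 0, 0.01], 0], [[0, 0, -0.68], [0.003, 0, 0.01], 0], [[0, 0, -0.85], [0.003, 0, 0.01], 0], [[0, 0, -1.02], [0.003, 0, 0.01], 0], [[0, 0, -1.19], [0.003, 0, 0.01], 0], [[0, 0, -1.36], [0.003, 0, 0.01], 0], [[0, 0, -1.496], [0.003, 0, 0.005], 0], [[0, 0, -1.496], [0.003, 0, 0], 0]]}}

```text
time_s: 27.55
position: [546.0, 211.5, 29.7]
ee_rot: [-1.571, 0.0, 0.078]
ft_force: [0.3, -0.6, -0.9]
finger_gap: 31.6
```

Run:
```python
from h import *
st(); delta([545.5,212,9.3],[-1.5708,0,0.0765])
```

```text
t 27.55 pos [546.  211.5  29.7] rot [-1.5709e+00  4.0000e-04  7.8200e-02] F [ 0.3 -0.6 -0.9] gap 31.6
shift m [-0.0005  0.0005 -0.0204] turn [ 0.0001 -0.0004 -0.0017]
```

>>> {"op": "step_arm", "data": {"steps": [[[0, 0, 0], [0, 0, -0.01], 0], [[0, 0, 0], [0, 0, -0.018], 0], [[0, 0, 0], [0, 0, -0.0202], 0], [[0, 0, 0], [0, 0, -0.0202], 0.5], [[0, 0, 0], [0, 0, -0.0202], 0.5], [[0, 0, 0], [0, 0, -0.012], 0.5], [[-0.15, 0, 0], [0, -0.003, -0.012], 0.5], [[-0.3, 0, 0], [0, -0.006, -0.012], 0.5], [[-0.45, 0, 0], [0, -0.009, -0.012], 0.5], [[-0.61, -0.02, 0], [0, -0.011, -0.012], 0.5]]}}

```text
time_s: 28.8
position: [547.5, 201.3, 19.4]
ee_rot: [-2.184, 0.021, 0.068]
ft_force: [-0.2, -0.2, -0.2]
finger_gap: 47.3
```

Run:
```python
from h import *
st(); delta([546.3,200.9,10.6],[-2.1817,0,0.0765]);print(sensors.sense()['q'].round(2)); p=cap("side","g1",(195,110,290,210),6)
```

```text
t 28.8 pos [547.5 201.3  19.4] rot [-2.1841  0.0214  0.0683] F [-0.2 -0.2 -0.2] gap 47.3
shift m [-0.0012 -0.0004 -0.0088] turn [ 0.004  -0.0212  0.0081]
[ 0.57  0.65  1.56 -0.54  1.31  0.73]
```

View pics/g1.png

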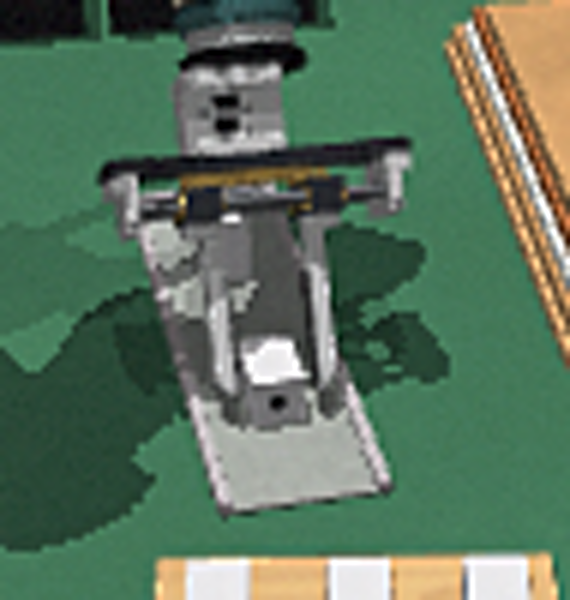

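>>> {"op": "step_arm", "data": {"steps": [[[0.004, -0.0212, 0.008], [-0.0012, 0, -0.005], 0.5], [[0.004, -0.0212, 0.008], [-0.0012, 0, -0.0085], 0.5], [[0.004, -0.0212, 0.008], [-0.0012, 0, -0.0085], 0.5], [[0.004, -0.0212, 0.008], [-0.0012, 0, -0.0085], 0], [[0.004, -0.0212, 0.008], [-0.0012, 0, -0.0085], 0], [[0.004, -0.0212, 0.008], [-0.0012, 0, -0.0085], 0], [[0.004, -0.0212, 0.008], [-0.0012, 0, -0.0085], 0], [[0.004, -0.0212, 0.008], [-0.0012, 0, 0.02], 0], [[0.004, -0.0212, 0.008], [-0.0012, 0, 0.06], 0]], "grip_force": 40}}

```text
time_s: 29.98
position: [543.5, 200.9, 76.9]
ee_rot: [-2.178, 0.008, 0.077]
ft_force: [-0.3, 0.3, -1.5]
finger_gap: 31.5
```

Run:
```python
from h import *
st();print(sensors.sense()['q'].round(2)); p=cap("side","g2",(195,90,290,210),5)
# place pose for bush centre (538.7,310,27): lean55
for C in [(538.7,311,27)]:
    R=Ro.from_euler('xyz',[-0.6109,0,0.0765]).as_matrix(); d=R[:,1]
    yv=np.array([-0.0765,.997,0])
    g=np.array(C)-7*yv; print('TCP',(g+18.8*d).round(1)); T=g+18.8*d
    delta(T+[0,0,25],[-0.6109,0,0.0765])
```

```text
t 29.98 pos [543.5 200.9  76.9] rot [-2.178   0.008   0.0766] F [-0.3  0.3 -1.5] gap 31.5
[ 0.57  0.58  1.53 -0.53  1.39  0.69]
TCP [538.1 319.4  16.2]
shift m [-0.0085  0.1176 -0.0418] turn [1.5606e+00 1.2110e-01 7.0000e-04]
```

View pics/g2.png

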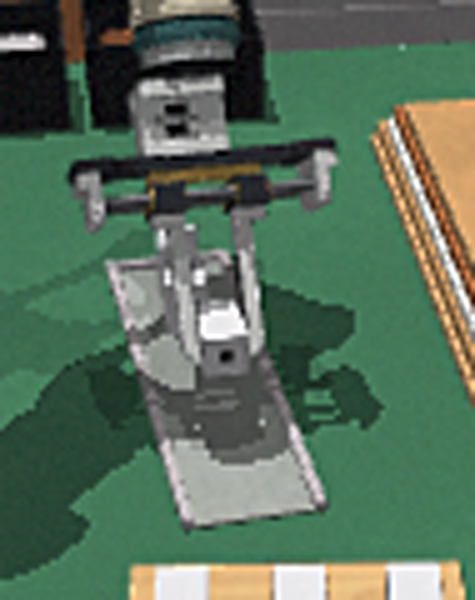

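>>> {"op": "step_arm", "data": {"steps": [[[0.156, 0.0121, 0], [0, 0.005, 0.02], 0], [[0.3121, 0.0242, 0], [-0.001, 0.015, 0.03], 0], [[0.4682, 0.0363, 0], [-0.002, 0.027, 0.03], 0], [[0.6242, 0.0484, 0], [-0.003, 0.04, 0.03], 0], [[0.7803, 0.0606, 0], [-0.004, 0.053, 0.03], 0], [[0.9364, 0.0727, 0], [-0.005, 0.066, 0.03], 0], [[1.0924, 0.0848, 0], [-0.006, 0.079, 0.03], 0], [[1.2485, 0.0969, 0], [-0.007, 0.092, 0.03], 0], [[1.4045, 0.109, 0], [-0.008, 0.105, 0.02], 0], [[1.5606, 0.1211, 0], [-0.0085, 0.1176, 0], 0]]}}

```text
time_s: 31.28
position: [537.7, 318.1, 78.4]
ee_rot: [-0.61, -0.003, 0.079]
ft_force: [-0.4, 0.2, -2.8]
finger_gap: 31.7
```

>>> {"op": "step_arm", "data": {"steps": [[[0, 0, 0], [0, 0, 0], 0], [[0, 0, 0], [0, 0, 0], 0], [[0, 0, 0], [0, 0, 0], 0]]}}

```text
time_s: 31.65
position: [537.0, 319.0, 80.2]
ee_rot: [-0.615, -0.004, 0.083]
ft_force: [-0.3, -0.1, -1.2]
finger_gap: 31.7
```

Run:
```python
from h import *
st();print(sensors.sense()['q'].round(2)); delta([538.1,319.4,16.2],[-0.6109,0,0.0765])
p=cap("side","g3",(195,90,290,210),5);p=cap("wrist","g4",None,1.5)
```

```text
t 31.65 pos [537.  319.   80.2] rot [-0.6145 -0.0039  0.0827] F [-0.3 -0.1 -1.2] gap 31.7
[-0.12  0.56  1.89  1.02  1.22 -0.85]
shift m [ 0.0011  0.0004 -0.064 ] turn [ 0.0033  0.0042 -0.0062]
```

View pics/g3.png

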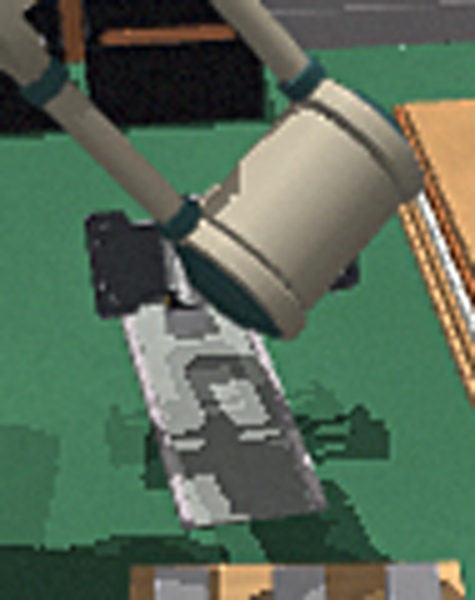

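View pics/g4.png

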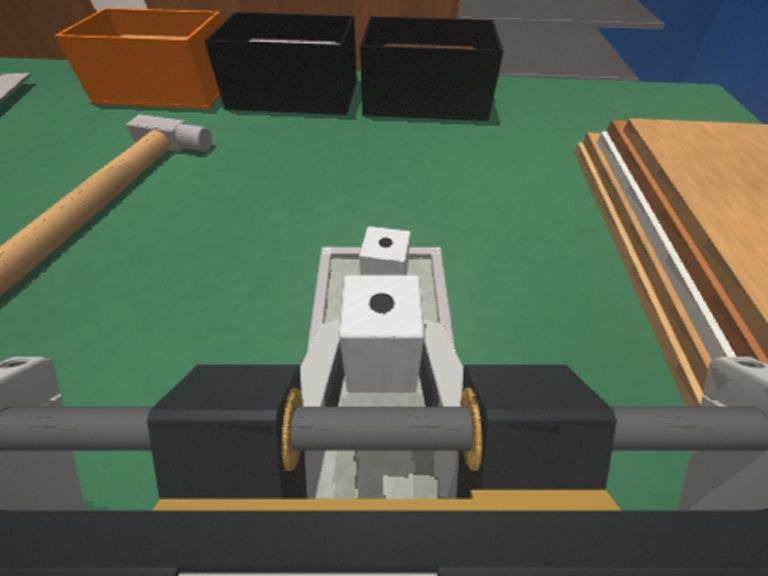

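>>> {"op": "step_arm", "data": {"steps": [[[0.003, 0.004, -0.006], [0.001, 0, -0.03], 0], [[0.003, 0.004, -0.006], [0.001, 0, -0.05], 0], [[0.003, 0.004, -0.006], [0.001, 0, -0.06], 0], [[0.003, 0.004, -0.006], [0.001, 0, -0.0635], 0], [[0.003, 0.004, -0.006], [0.001, 0, -0.0635], 0], [[0.003, 0.004, -0.006], [0.001, 0, -0.0635], 0]]}}

```text
time_s: 32.5
position: [537.8, 318.4, 15.2]
ee_rot: [-0.609, 0.003, 0.075]
ft_force: [0.9, -0.3, -0.6]
finger_gap: 31.8
```

Run:
```python
from h import *
st();p=cap("wrist","g5",None,1.5)
```

```text
t 32.5 pos [537.8 318.4  15.2] rot [-0.6095  0.0032  0.0752] F [ 0.9 -0.3 -0.6] gap 31.8
```

View pics/g5.png

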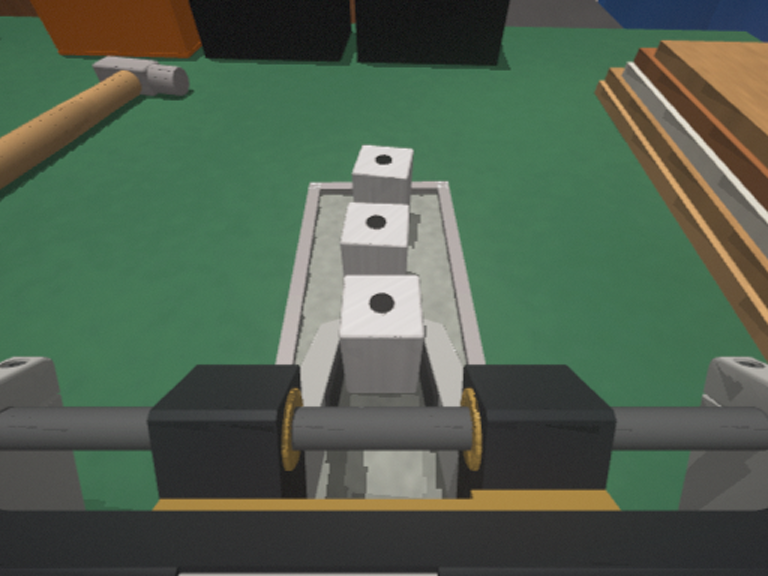

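>>> {"op": "step_arm", "data": {"steps": [[[0, 0, 0], [0, 0, 0], 0.45], [[0, 0, 0], [0, 0, 0], 0.45], [[0, 0, 0], [0, 0, 0], 0.45], [[0, 0, 0], [0.0005, -0.01, 0.007], 0.45], [[0, 0, 0], [0.0025, -0.033, 0.023], 0.45], [[0, 0, 0], [0.005, -0.065, 0.05], 0.45], [[0, 0, 0], [0.006, -0.09, 0.09], 0.45], [[0, 0, 0], [0.006, -0.09, 0.13], 0.45]]}}

```text
time_s: 33.55
position: [544.3, 225.9, 145.8]
ee_rot: [-0.61, 0.005, 0.072]
ft_force: [-0.1, 0.6, -0.5]
finger_gap: 42.4
```

Run:
```python
from h import *
st();p=cap("wrist","g6",None,1.5)
# next: middle bush, pick hover pose
yaw=-0.115
C=np.array([564.4,-21.7,50]); 
loc(p,"bush_a")
R=Ro.from_euler('xyz',[-2.1817,0,yaw]).as_matrix(); T=C+18.8*R[:,1]; print('pick TCP',T.round(1))
delta(T-100*R[:,1],[-2.1817,0,yaw])
```

```text
t 33.55 pos [544.3 225.9 145.8] rot [-0.6103  0.0046  0.0722] F [-0.1  0.6 -0.5] gap 42.4
bush_a [([539, 312, 27], 0.81), ([534, 361, 24], 0.76), ([534, 416, 25], 0.65)]
pick TCP [563.2 -32.4  34.6]
shift m [ 0.0243 -0.2026 -0.0321] turn [-1.5728  0.0349 -0.1507]
```

View pics/g6.png

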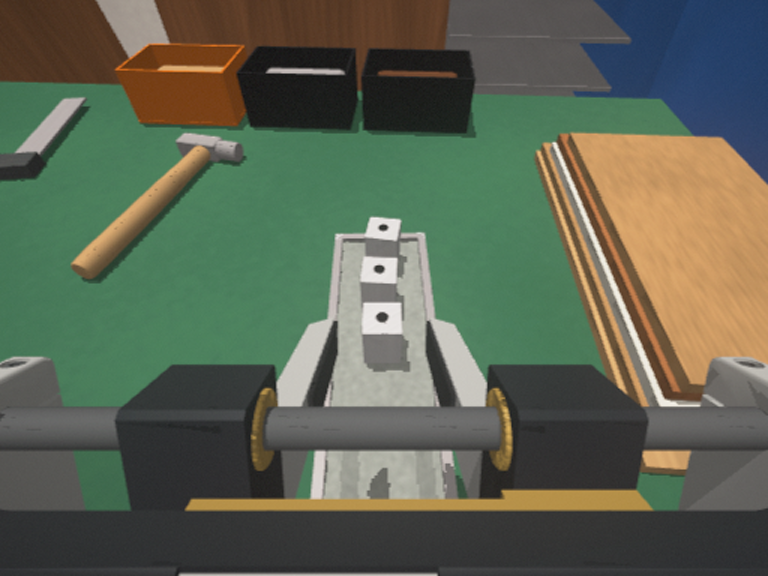

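>>> {"op": "step_arm", "data": {"steps": [[[-0.157, 0.0035, -0.0151], [0.002, -0.01, 0.02], 0.5], [[-0.3146, 0.007, -0.0301], [0.005, -0.025, 0.04], 0.5], [[-0.4718, 0.0105, -0.0452], [0.007, -0.045, 0.04], 0.5], [[-0.6291, 0.014, -0.0603], [0.01, -0.07, 0.04], 0.5], [[-0.7864, 0.0175, -0.0754], [0.012, -0.095, 0.04], 0.5], [[-0.9437, 0.0209, -0.0904], [0.015, -0.12, 0.04], 0.5], [[-1.101, 0.0244, -0.1055], [0.017, -0.145, 0.04], 0.5], [[-1.2582, 0.0279, -0.1206], [0.02, -0.17, 0.03], 0.5], [[-1.4155, 0.0314, -0.1356], [0.022, -0.19, 0.01], 0.5], [[-1.5728, 0.0349, -0.1507], [0.0243, -0.2026, -0.01], 0.5]]}}

```text
time_s: 34.9
position: [567.8, 24.8, 134.5]
ee_rot: [-2.186, -0.0, -0.123]
ft_force: [0.5, -0.1, 0.2]
finger_gap: 46.9
```

>>> {"op": "step_arm", "data": {"steps": [[[0, 0, 0], [0, 0, -0.022], 0.5], [[0, 0, 0], [0, 0, -0.022], 0.5], [[0, 0, 0], [0, 0, -0.022], 0.5]]}}

```text
time_s: 35.28
position: [568.0, 25.3, 113.2]
ee_rot: [-2.181, 0.001, -0.123]
ft_force: [0.8, 0.3, -0.0]
finger_gap: 46.9
```

Run:
```python
from h import *
st();p=cap("wrist","h1",None,1.5);s=cap("side","h2",(190,170,320,270),5)
delta([563.2,-32.4,34.6],[-2.1817,0,-.115]); print(sensors.sense()['q'].round(2))
t=viewer.capture("top"); loc(t,"bush_a"); loc(t,"drift"); loc(s,"bush_a")
```

```text
t 35.27 pos [568.   25.3 113.2] rot [-2.1809e+00  8.0000e-04 -1.2310e-01] F [ 0.8  0.3 -0. ] gap 46.9
shift m [-0.0051 -0.0578 -0.0793] turn [-0.0016  0.0009  0.0083]
[ 0.29  0.5   1.57 -0.57  1.37  0.61]
bush_a [([634, -27, 46], 0.64), ([566, -19, 42], 0.59), ([529, 419, 24], 0.55), ([496, -10, 40], 0.47)]
drift [([509, -366, 20], 0.8)]
bush_a [([562, -23, 44], 0.65), ([494, -18, 43], 0.64), ([528, 361, 28], 0.57), ([542, 310, 27], 0.52), ([633, -26, 48], 0.44)]
```

View pics/h1.png

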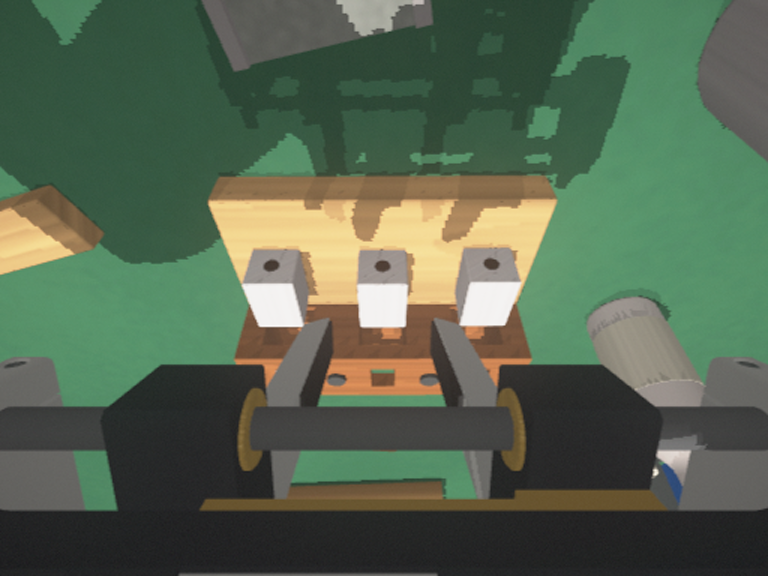

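View pics/h2.png

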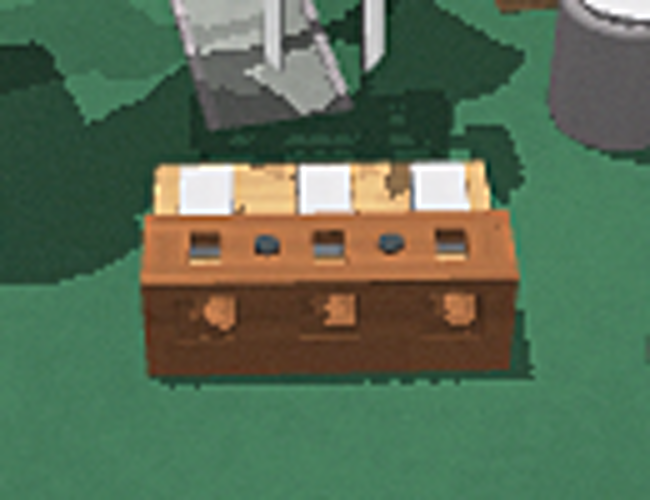

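Run:
```python
from h import *
p=viewer.capture("wrist")
for q in ([(359,283),(407,283),(405,327),(360,327)],[(245,283),(300,283),(303,326),(261,327)],[(461,282),(519,282),(502,326),(457,326)]):
    c=np.array([bp(p,u/1.5,v/1.5,59) for u,v in q]);print(c.mean(0).round(1),c[:2].mean(0).round(1),c[2:].mean(0).round(1))
```

```text
[563.6 -18.4  59. ] [566.5   4.4  59. ] [560.7 -41.3  59. ]
[495.7  -9.7  59. ] [499.9  12.7  59. ] [491.6 -32.1  59. ]
[629.2 -25.5  59. ] [630.9  -2.6  59. ] [627.5 -48.3  59. ]
```

>>> {"op": "step_arm", "data": {"steps": [[[0, 0, 0.008], [-0.002, -0.02, -0.03], 0.5], [[0, 0, 0.008], [-0.004, -0.04, -0.056], 0.5], [[0, 0, 0.008], [-0.005, -0.052, -0.072], 0.5], [[0, 0, 0.008], [-0.0055, -0.056, -0.0785], 0.5], [[0, 0, 0.008], [-0.0055, -0.056, -0.0785], 0.5], [[0, 0, 0.008], [-0.0055, -0.056, -0.0785], 0.5]]}}

```text
time_s: 36.38
position: [563.0, -29.8, 34.8]
ee_rot: [-2.18, -0.0, -0.114]
ft_force: [-0.0, -0.0, 0.3]
finger_gap: 47.1
```

Run:
```python
from h import *
st();p=cap("wrist","h3",None,1.5)
```

```text
t 36.38 pos [563.  -29.8  34.8] rot [-2.1802e+00 -2.0000e-04 -1.1420e-01] F [-0.  -0.   0.3] gap 47.1
```

View pics/h3.png

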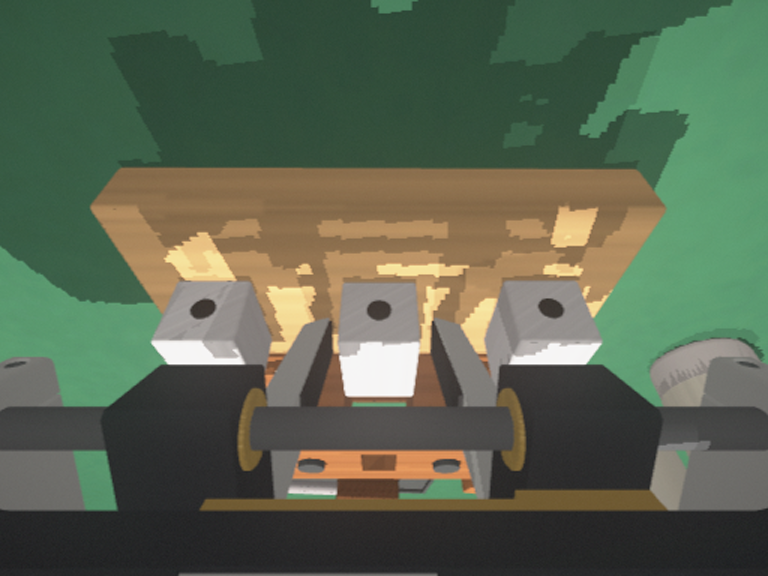

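>>> {"op": "step_arm", "data": {"steps": [[[0, 0, 0], [0, 0, 0], 0], [[0, 0, 0], [0, 0, 0], 0], [[0, 0, 0], [0, 0, 0], 0], [[0, 0, 0], [0, 0, 0], 0], [[0, 0, 0], [0, 0, 0.02], 0], [[0, 0, 0], [0, 0.01, 0.06], 0], [[0, 0, 0], [0, 0.03, 0.1], 0]]}}

```text
time_s: 37.3
position: [561.9, -0.7, 135.8]
ee_rot: [-2.181, 0.002, -0.116]
ft_force: [-0.0, 1.1, -1.1]
finger_gap: 31.8
```

Run:
```python
from h import *
st(); delta([541.8,269.4,80],[-0.6109,0,0.0765])
```

```text
t 37.3 pos [561.9  -0.7 135.8] rot [-2.1808e+00  1.9000e-03 -1.1570e-01] F [-0.   1.1 -1.1] gap 31.8
shift m [-0.0201  0.2701 -0.0558] turn [ 1.5715 -0.0324  0.1495]
```

>>> {"op": "step_arm", "data": {"steps": [[[0.157, -0.0032, 0.015], [-0.002, 0.027, 0.01], 0], [[0.3143, -0.0065, 0.0299], [-0.004, 0.054, 0.01], 0], [[0.4714, -0.0097, 0.0449], [-0.006, 0.081, 0.01], 0], [[0.6286, -0.013, 0.0598], [-0.008, 0.108, 0.01], 0], [[0.7858, -0.0162, 0.0748], [-0.01, 0.135, 0.01], 0], [[0.9429, -0.0194, 0.0897], [-0.012, 0.162, 0.01], 0], [[1.1, -0.0227, 0.1047], [-0.014, 0.189, 0.01], 0], [[1.2572, -0.0259, 0.1196], [-0.016, 0.216, 0], 0], [[1.4144, -0.0292, 0.1346], [-0.018, 0.243, -0.02], 0], [[1.5715, -0.0324, 0.1495], [-0.0201, 0.2701, -0.04], 0]]}}

```text
time_s: 38.55
position: [543.0, 269.5, 94.9]
ee_rot: [-0.608, -0.007, 0.077]
ft_force: [-0.8, -0.1, -1.1]
finger_gap: 31.5
```

>>> {"op": "step_arm", "data": {"steps": [[[0, 0, 0], [0, 0, -0.015], 0], [[0, 0, 0], [0, 0, -0.015], 0], [[0, 0, 0], [0, 0, -0.015], 0]]}}

```text
time_s: 38.92
position: [543.1, 269.8, 80.8]
ee_rot: [-0.613, -0.005, 0.077]
ft_force: [0.2, 0.3, 0.0]
finger_gap: 31.5
```

Run:
```python
from h import *
st(); delta([541.8,269.4,15.5],[-0.6109,0,0.0765]);p=cap("wrist","h4",None,1.5)
```

```text
t 38.92 pos [543.1 269.8  80.8] rot [-0.6126 -0.0052  0.077 ] F [0.2 0.3 0. ] gap 31.5
shift m [-0.0013 -0.0004 -0.0653] turn [ 0.0013  0.0053 -0.0004]
```

View pics/h4.png

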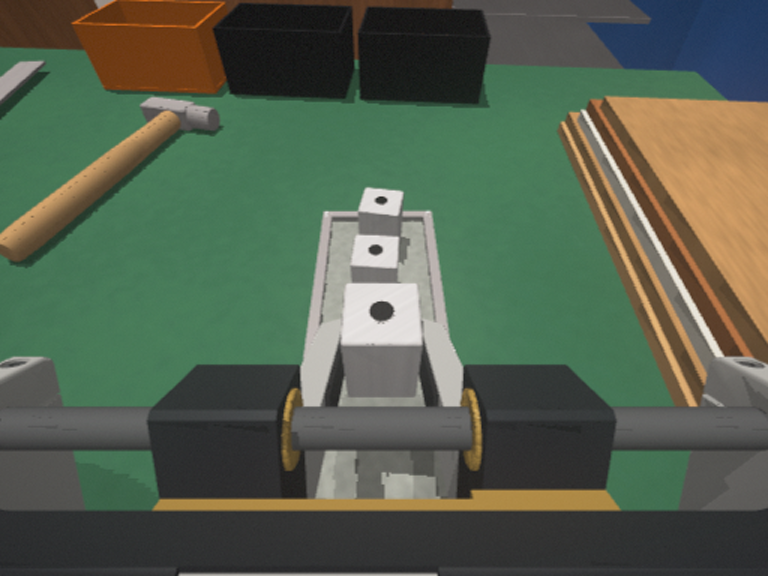

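>>> {"op": "step_arm", "data": {"steps": [[[0.001, 0.005, 0], [-0.001, 0, -0.03], 0], [[0.001, 0.005, 0], [-0.001, 0, -0.05], 0], [[0.001, 0.005, 0], [-0.001, 0, -0.06], 0], [[0.001, 0.005, 0], [-0.001, 0, -0.062], 0], [[0.001, 0.005, 0], [-0.001, 0, -0.064], 0], [[0.001, 0.005, 0], [-0.001, 0, -0.064], 0]]}}

```text
time_s: 39.72
position: [541.6, 270.2, 17.6]
ee_rot: [-0.607, 0.002, 0.076]
ft_force: [-0.8, -1.6, 5.6]
finger_gap: 31.7
```

Run:
```python
from h import *
st();p=cap("wrist","h5",None,1.5)
```

```text
t 39.73 pos [541.6 270.2  17.6] rot [-0.6065  0.0016  0.0762] F [-0.8 -1.6  5.6] gap 31.7
```

View pics/h5.png

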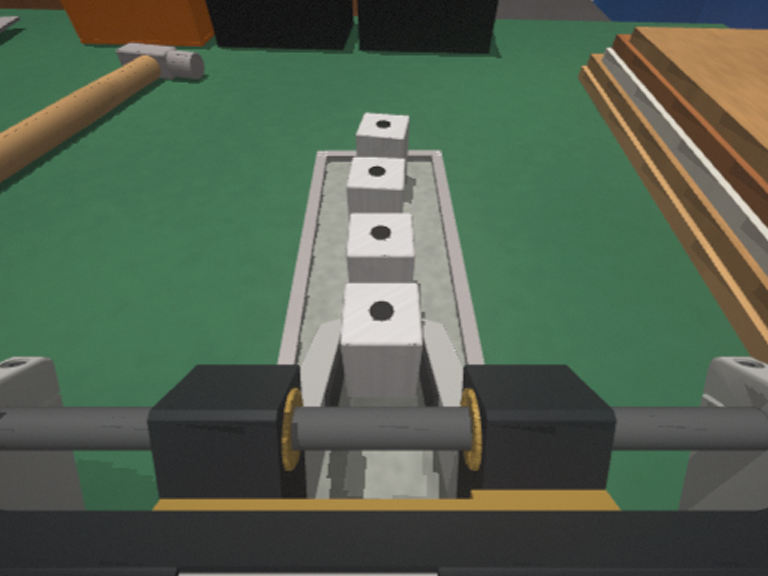

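>>> {"op": "step_arm", "data": {"steps": [[[0, 0, 0], [0, 0, 0], 0.45], [[0, 0, 0], [0, 0, 0], 0.45], [[0, 0, 0], [0, 0, 0], 0.45], [[0, 0, 0], [0.0005, -0.01, 0.007], 0.45], [[0, 0, 0], [0.0025, -0.033, 0.023], 0.45], [[0, 0, 0], [0.005, -0.065, 0.05], 0.45], [[0, 0, 0], [0.006, -0.09, 0.09], 0.45], [[0, 0, 0], [0.006, -0.09, 0.13], 0.45]]}}

```text
time_s: 40.78
position: [548.0, 177.4, 146.2]
ee_rot: [-0.61, 0.004, 0.073]
ft_force: [0.4, 0.6, 0.6]
finger_gap: 42.5
```

Run:
```python
from h import *
st();p=cap("wrist","i1",None,1.5); loc(p,"bush_a")
yaw=-0.12
C=np.array([495,-12,50]); 
R=Ro.from_euler('xyz',[-2.1817,0,yaw]).as_matrix(); T=C+18.8*R[:,1]; print('pick TCP',T.round(1))
delta(T-100*R[:,1],[-2.1817,0,yaw])
```

```text
t 40.77 pos [548.  177.4 146.2] rot [-0.6104  0.0038  0.073 ] F [0.4 0.6 0.6] gap 42.5
bush_a [([540, 309, 27], 0.94), ([543, 265, 26], 0.91), ([532, 420, 23], 0.81), ([533, 361, 24], 0.58)]
pick TCP [493.7 -22.7  34.6]
shift m [-0.0485 -0.1443 -0.0324] turn [-1.5723  0.0386 -0.1556]
```

View pics/i1.png

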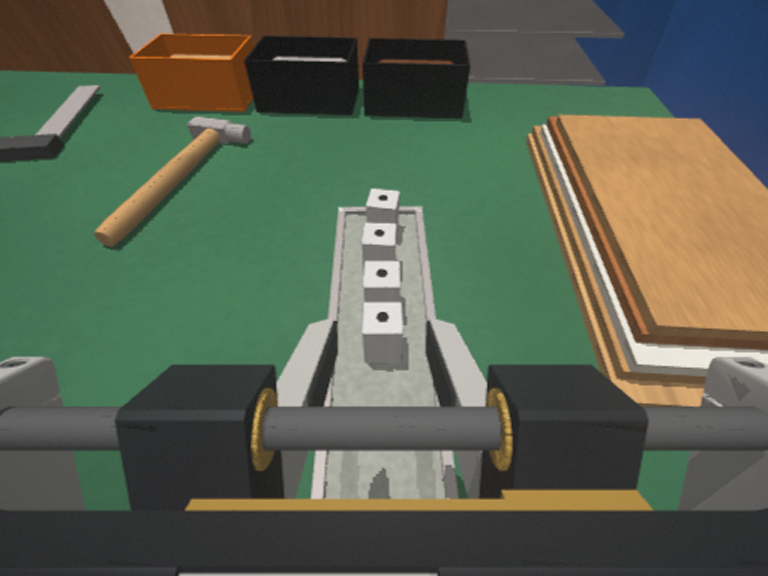

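Good. Next, the left (low-x) bush on the shelf.

>>> {"op": "step_arm", "data": {"steps": [[[-0.157, 0.0039, -0.0156], [-0.003, -0.01, 0.02], 0.5], [[-0.3145, 0.0077, -0.0311], [-0.007, -0.02, 0.04], 0.5], [[-0.4717, 0.0116, -0.0467], [-0.012, -0.035, 0.05], 0.5], [[-0.6289, 0.0154, -0.0622], [-0.017, -0.05, 0.05], 0.5], [[-0.7862, 0.0193, -0.0778], [-0.022, -0.065, 0.05], 0.5], [[-0.9434, 0.0232, -0.0934], [-0.027, -0.08, 0.05], 0.5], [[-1.1006, 0.027, -0.1089], [-0.032, -0.095, 0.05], 0.5], [[-1.2578, 0.0309, -0.1245], [-0.038, -0.112, 0.04], 0.5], [[-1.4151, 0.0347, -0.14], [-0.043, -0.128, 0.02], 0.5], [[-1.5723, 0.0386, -0.1556], [-0.0485, -0.1443, 0], 0.5]]}}

```text
time_s: 42.12
position: [498.6, 35.2, 144.9]
ee_rot: [-2.185, -0.0, -0.127]
ft_force: [0.2, 0.0, 0.0]
finger_gap: 47.0
```

>>> {"op": "step_arm", "data": {"steps": [[[0, 0, 0], [0, 0, -0.032], 0.5], [[0, 0, 0], [0, 0, -0.032], 0.5], [[0, 0, 0], [0, 0, -0.032], 0.5]]}}

```text
time_s: 42.5
position: [499.1, 35.2, 113.8]
ee_rot: [-2.18, 0.001, -0.128]
ft_force: [0.7, -0.0, -0.2]
finger_gap: 47.1
```

Run:
```python
from h import *
st();p=cap("wrist","i2",None,1.5); loc(p,"bush_a"); print(sensors.sense()['q'].round(2))
delta([493.7,-22.7,34.6],[-2.1817,0,-.12])
```

```text
t 42.5 pos [499.1  35.2 113.8] rot [-2.1803e+00  7.0000e-04 -1.2770e-01] F [ 0.7 -0.  -0.2] gap 47.1
bush_a [([632, -29, 43], 0.91), ([493, -17, 46], 0.63)]
[ 0.33  0.42  1.71 -0.55  1.35  0.68]
shift m [-0.0058 -0.058  -0.0799] turn [-0.0024  0.0015  0.0082]
```

View pics/i2.png

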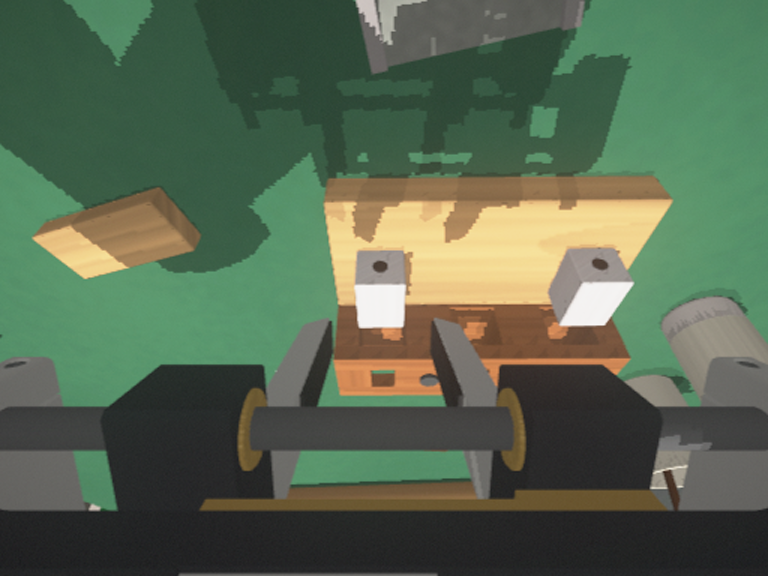

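>>> {"op": "step_arm", "data": {"steps": [[[0, 0, 0.008], [-0.002, -0.02, -0.03], 0.5], [[0, 0, 0.008], [-0.004, -0.04, -0.056], 0.5], [[0, 0, 0.008], [-0.0055, -0.054, -0.072], 0.5], [[0, 0, 0.008], [-0.006, -0.06, -0.079], 0.5], [[0, 0, 0.008], [-0.006, -0.06, -0.079], 0.5], [[0, 0, 0.008], [-0.006, -0.06, -0.079], 0], [[0, 0, 0.008], [-0.006, -0.06, -0.079], 0], [[0, 0, 0.008], [-0.006, -0.06, -0.079], 0], [[0, 0, 0.008], [-0.006, -0.06, -0.079], 0]]}}

```text
time_s: 43.72
position: [492.8, -24.1, 34.8]
ee_rot: [-2.18, 0.001, -0.119]
ft_force: [-0.8, 3.2, 5.9]
finger_gap: 31.9
```

>>> {"op": "step_arm", "data": {"steps": [[[0, 0, 0], [0, 0, 0.02], 0], [[0, 0, 0], [0, 0.01, 0.06], 0], [[0, 0, 0], [0, 0.03, 0.1], 0], [[0, 0, 0], [0, 0.03, 0.1], 0]]}}

```text
time_s: 44.22
position: [495.2, 7.0, 137.3]
ee_rot: [-2.177, -0.006, -0.118]
ft_force: [-0.7, 0.2, -1.4]
finger_gap: 32.0
```

Run:
```python
from h import *
st(); delta([545.6,219.4,80],[-0.6109,0,0.0765])
```

```text
t 44.23 pos [495.2   7.  137.3] rot [-2.1767 -0.0062 -0.1178] F [-0.7  0.2 -1.4] gap 32.0
shift m [ 0.0504  0.2124 -0.0573] turn [ 1.5677 -0.0275  0.1576]
```

>>> {"op": "step_arm", "data": {"steps": [[[0.1568, -0.0028, 0.0158], [0.005, 0.021, 0.01], 0], [[0.3135, -0.0055, 0.0315], [0.01, 0.042, 0.01], 0], [[0.4703, -0.0083, 0.0473], [0.015, 0.063, 0.01], 0], [[0.6271, -0.011, 0.063], [0.02, 0.085, 0.01], 0], [[0.7839, -0.0138, 0.0788], [0.025, 0.106, 0.01], 0], [[0.9406, -0.0165, 0.0946], [0.03, 0.127, 0.01], 0], [[1.0974, -0.0193, 0.1103], [0.035, 0.148, 0.01], 0], [[1.2542, -0.022, 0.1261], [0.04, 0.17, 0], 0], [[1.4109, -0.0248, 0.1418], [0.045, 0.191, -0.02], 0], [[1.5677, -0.0275, 0.1576], [0.0504, 0.2124, -0.04], 0]]}}

```text
time_s: 45.48
position: [543.2, 217.3, 93.2]
ee_rot: [-0.612, 0.0, 0.083]
ft_force: [-0.2, 0.4, -1.5]
finger_gap: 31.8
```

>>> {"op": "step_arm", "data": {"steps": [[[0, 0, 0], [0, 0, -0.015], 0], [[0, 0, 0], [0, 0, -0.015], 0], [[0, 0, 0], [0, 0, -0.015], 0]]}}

```text
time_s: 45.85
position: [543.3, 218.1, 80.5]
ee_rot: [-0.616, -0.001, 0.085]
ft_force: [-0.5, -0.2, -0.6]
finger_gap: 31.6
```

Run:
```python
from h import *
st(); delta([545.6,219.4,16],[-0.6109,0,0.0765]);p=cap("wrist","i3",None,1.5)
```

```text
t 45.85 pos [543.3 218.1  80.5] rot [-0.6162 -0.001   0.0851] F [-0.5 -0.2 -0.6] gap 31.6
shift m [ 0.0023  0.0013 -0.0645] turn [ 0.0052  0.0014 -0.0086]
```

View pics/i3.png

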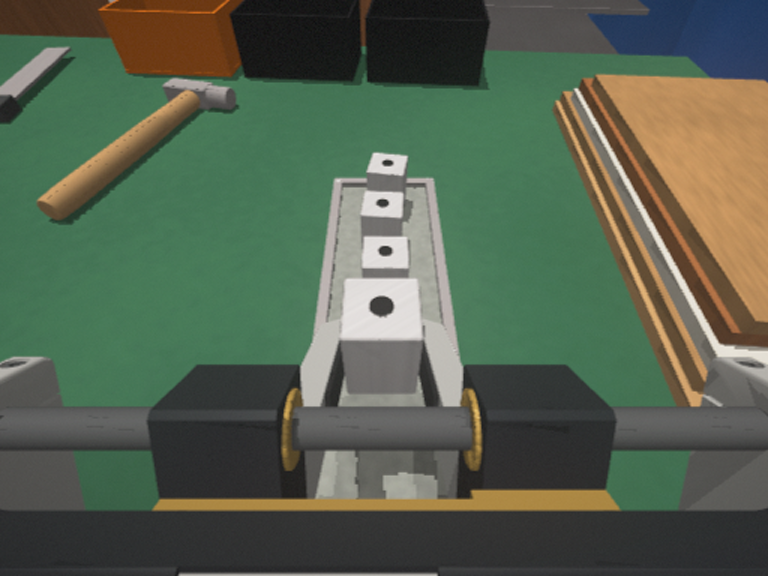

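>>> {"op": "step_arm", "data": {"steps": [[[0.005, 0.001, -0.008], [0.002, 0.001, -0.03], 0], [[0.005, 0.001, -0.008], [0.002, 0.001, -0.05], 0], [[0.005, 0.001, -0.008], [0.002, 0.001, -0.06], 0], [[0.005, 0.001, -0.008], [0.002, 0.001, -0.0625], 0], [[0.005, 0.001, -0.008], [0.002, 0.001, -0.0635], 0], [[0.005, 0.001, -0.008], [0.002, 0.001, -0.0635], 0]]}}

```text
time_s: 46.65
position: [545.3, 218.9, 16.0]
ee_rot: [-0.609, 0.002, 0.076]
ft_force: [-0.1, 0.3, -1.1]
finger_gap: 31.7
```

>>> {"op": "step_arm", "data": {"steps": [[[0, 0, 0], [0, 0, 0], 0.45], [[0, 0, 0], [0, 0, 0], 0.45], [[0, 0, 0], [0, 0, 0], 0.45], [[0, 0, 0], [0.0005, -0.01, 0.007], 0.45], [[0, 0, 0], [0.0025, -0.033, 0.023], 0.45], [[0, 0, 0], [0.005, -0.065, 0.05], 0.45], [[0, 0, 0], [0.006, -0.09, 0.09], 0.45], [[0, 0, 0], [0.006, -0.09, 0.13], 0.45]]}}

```text
time_s: 47.65
position: [551.9, 126.4, 146.8]
ee_rot: [-0.61, 0.002, 0.073]
ft_force: [1.0, 0.2, -0.0]
finger_gap: 42.6
```

Run:
```python
from h import *
st();p=cap("wrist","j1",None,1.5); loc(p,"bush_a")
yaw=-0.12
C=np.array([631,-28.5,50]); 
R=Ro.from_euler('xyz',[-2.1817,0,yaw]).as_matrix(); T=C+18.8*R[:,1]; print('pick TCP',T.round(1))
delta(T-100*R[:,1],[-2.1817,0,yaw])
```

```text
t 47.65 pos [551.9 126.4 146.8] rot [-0.6103  0.002   0.0732] F [ 1.   0.2 -0. ] gap 42.6
bush_a [([531, 361, 23], 0.76), ([534, 418, 22], 0.67), ([546, 205, 30], 0.55)]
pick TCP [629.7 -39.2  34.6]
shift m [ 0.0837 -0.1097 -0.033 ] turn [-1.5719  0.0396 -0.157 ]
```

View pics/j1.png

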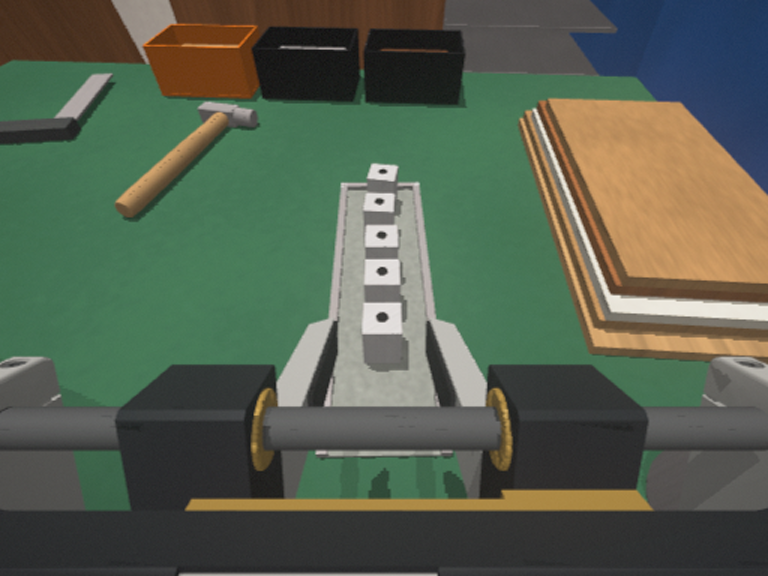

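>>> {"op": "step_arm", "data": {"steps": [[[-0.1572, 0.004, -0.0157], [0.008, -0.01, 0.02], 0.5], [[-0.3144, 0.0079, -0.0314], [0.017, -0.02, 0.04], 0.5], [[-0.4716, 0.0119, -0.0471], [0.025, -0.03, 0.05], 0.5], [[-0.6288, 0.0158, -0.0628], [0.033, -0.04, 0.05], 0.5], [[-0.786, 0.0198, -0.0785], [0.042, -0.05, 0.05], 0.5], [[-0.9431, 0.0238, -0.0942], [0.05, -0.06, 0.05], 0.5], [[-1.1003, 0.0277, -0.1099], [0.058, -0.072, 0.05], 0.5], [[-1.2575, 0.0317, -0.1256], [0.067, -0.085, 0.04], 0.5], [[-1.4147, 0.0356, -0.1413], [0.075, -0.097, 0.02], 0.5], [[-1.5719, 0.0396, -0.157], [0.0837, -0.1097, 0], 0.5]]}}

```text
time_s: 49.0
position: [635.1, 19.0, 145.5]
ee_rot: [-2.184, -0.0, -0.127]
ft_force: [-0.8, -0.2, -0.2]
finger_gap: 47.0
```

>>> {"op": "step_arm", "data": {"steps": [[[0, 0, 0], [0, 0, -0.033], 0.5], [[0, 0, 0], [0, 0, -0.033], 0.5], [[0, 0, 0], [0, 0, -0.033], 0.5]]}}

```text
time_s: 49.38
position: [635.1, 18.7, 113.6]
ee_rot: [-2.18, 0.0, -0.128]
ft_force: [0.8, 1.2, 0.3]
finger_gap: 46.8
```

Run:
```python
from h import *
st();p=cap("wrist","j2",None,1.5); loc(p,"bush_a"); print(sensors.sense()['q'].round(2))
delta([629.7,-39.2,34.6],[-2.1817,0,-.12])
```

```text
t 49.38 pos [635.1  18.7 113.6] rot [-2.1798e+00  4.0000e-04 -1.2790e-01] F [0.8 1.2 0.3] gap 46.8
bush_a [([632, -30, 45], 0.56)]
[ 0.25  0.58  1.42 -0.57  1.42  0.54]
shift m [-0.0059 -0.058  -0.0799] turn [-0.0028  0.0021  0.0082]
```

View pics/j2.png

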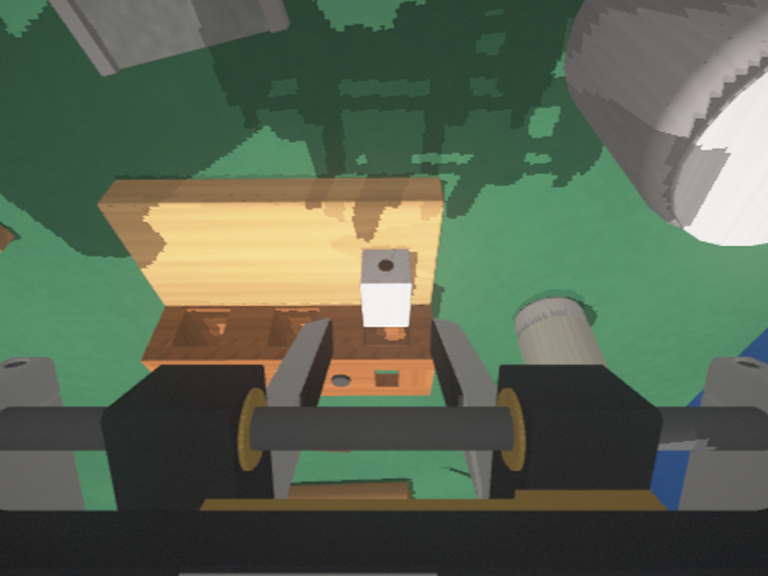

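>>> {"op": "step_arm", "data": {"steps": [[[0, 0, 0.008], [-0.0015, -0.02, -0.03], 0.5], [[0, 0, 0.008], [-0.003, -0.04, -0.056], 0.5], [[0, 0, 0.008], [-0.004, -0.054, -0.072], 0.5], [[0, 0, 0.008], [-0.004, -0.0595, -0.079], 0.5], [[0, 0, 0.008], [-0.004, -0.0595, -0.079], 0.5], [[0, 0, 0.008], [-0.004, -0.0595, -0.079], 0], [[0, 0, 0.008], [-0.004, -0.0595, -0.079], 0], [[0, 0, 0.008], [-0.004, -0.0595, -0.079], 0], [[0, 0, 0.008], [-0.004, -0.0595, -0.079], 0]]}}

```text
time_s: 50.6
position: [631.3, -39.7, 34.5]
ee_rot: [-2.179, -0.0, -0.119]
ft_force: [-1.1, 2.7, 5.6]
finger_gap: 31.5
```

>>> {"op": "step_arm", "data": {"steps": [[[0, 0, 0], [0, 0, 0.02], 0], [[0, 0, 0], [-0.01, 0.01, 0.06], 0], [[0, 0, 0], [-0.04, 0.02, 0.1], 0], [[0, 0, 0], [-0.08, 0.03, 0.1], 0]]}}

```text
time_s: 51.1
position: [552.7, -9.8, 137.2]
ee_rot: [-2.177, -0.007, -0.12]
ft_force: [-0.3, -0.2, -0.5]
finger_gap: 31.9
```

Run:
```python
from h import *
st(); delta([549.4,169.4,80],[-0.6109,0,0.0765])
```

```text
t 51.1 pos [552.7  -9.8 137.2] rot [-2.1771 -0.0066 -0.1197] F [-0.3 -0.2 -0.5] gap 31.9
shift m [-0.0033  0.1792 -0.0572] turn [ 1.5681 -0.0287  0.1595]
```

>>> {"op": "step_arm", "data": {"steps": [[[0.1568, -0.0029, 0.016], [0, 0.018, 0.02], 0], [[0.3136, -0.0057, 0.0319], [0, 0.036, 0.02], 0], [[0.4704, -0.0086, 0.0479], [-0.001, 0.054, 0.02], 0], [[0.6272, -0.0115, 0.0638], [-0.001, 0.072, 0.02], 0], [[0.784, -0.0144, 0.0798], [-0.002, 0.09, 0.02], 0], [[0.9409, -0.0172, 0.0957], [-0.002, 0.108, 0.02], 0], [[1.0977, -0.0201, 0.1117], [-0.002, 0.125, 0.02], 0], [[1.2545, -0.023, 0.1276], [-0.003, 0.143, 0.01], 0], [[1.4113, -0.0258, 0.1436], [-0.003, 0.161, -0.01], 0], [[1.5681, -0.0287, 0.1595], [-0.0033, 0.1792, -0.04], 0]]}}

```text
time_s: 52.35
position: [548.9, 168.0, 94.4]
ee_rot: [-0.612, -0.007, 0.084]
ft_force: [0.1, -0.5, -2.3]
finger_gap: 31.8
```

>>> {"op": "step_arm", "data": {"steps": [[[0, 0, 0], [0, 0, -0.015], 0], [[0, 0, 0], [0, 0, -0.015], 0], [[0, 0, 0], [0, 0, -0.015], 0]]}}

```text
time_s: 52.72
position: [548.3, 169.1, 80.6]
ee_rot: [-0.616, -0.004, 0.086]
ft_force: [-0.6, -1.2, -0.8]
finger_gap: 32.0
```

Run:
```python
from h import *
st(); delta([549.4,169.4,16],[-0.6109,0,0.0765]);p=cap("wrist","j3",None,1.5);p=cap("side","j4",(170,90,330,290),3)
```

```text
t 52.73 pos [548.3 169.1  80.6] rot [-0.6158 -0.0044  0.0857] F [-0.6 -1.2 -0.8] gap 32.0
shift m [ 0.0011  0.0003 -0.0646] turn [ 0.0045  0.0048 -0.0092]
```

View pics/j3.png

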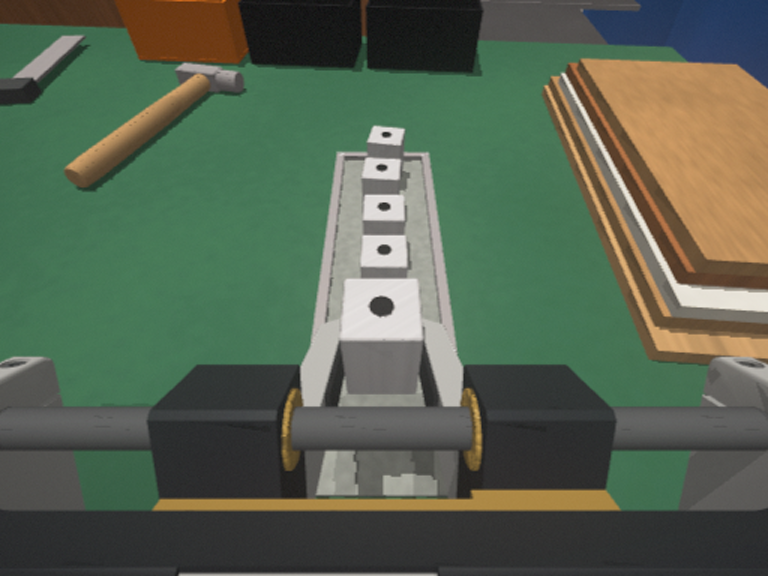

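View pics/j4.png

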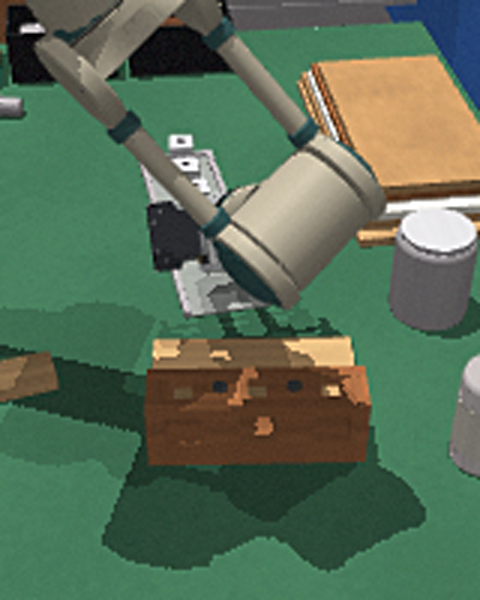

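Run:
```python
from h import *
p=cap("top","j5",(90,100,350,260),3); s=viewer.capture("side")
b=np.array([-0.0625*0+0.06,-.817,.574])
for L in (150,200,250,300):
    X=np.array([548,169,80.6])+L*b; print(L,X.round(0),'side crop',((pr(s,X)-[170,90])*3).round(0),'top crop',((pr(p,X)-[90,100])*3).round(0))
```

```text
150 [557.  46. 167.] side crop [239. 226.] top crop [460. 259.]
200 [560.   6. 195.] side crop [249. 226.] top crop [509. 248.]
250 [563. -35. 224.] side crop [259. 225.] top crop [561. 236.]
300 [566. -76. 253.] side crop [270. 224.] top crop [617. 224.]
```

View pics/j5.png

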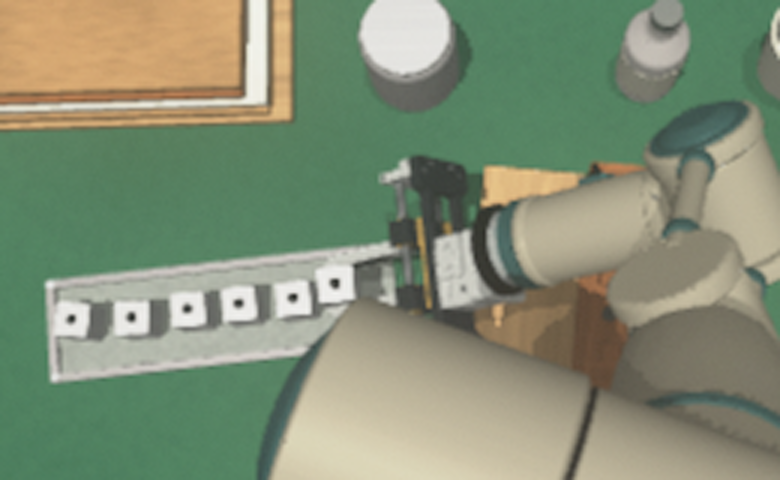

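>>> {"op": "step_arm", "data": {"steps": [[[0.0045, 0.005, -0.009], [0.001, 0, -0.03], 0], [[0.0045, 0.005, -0.009], [0.001, 0, -0.05], 0], [[0.0045, 0.005, -0.009], [0.001, 0, -0.06], 0], [[0.0045, 0.005, -0.009], [0.001, 0, -0.0625], 0], [[0.0045, 0.005, -0.009], [0.001, 0, -0.064], 0], [[0.0045, 0.005, -0.009], [0.001, 0, -0.064], 0]]}}

```text
time_s: 53.68
position: [548.7, 168.9, 14.9]
ee_rot: [-0.609, 0.004, 0.075]
ft_force: [-0.4, -1.0, -0.4]
finger_gap: 31.9
```

>>> {"op": "step_arm", "data": {"steps": [[[0, 0, 0], [0, 0, 0], 0.45], [[0, 0, 0], [0, 0, 0], 0.45], [[0, 0, 0], [0, 0, 0], 0.45], [[0, 0, 0], [0.0005, -0.01, 0.007], 0.45], [[0, 0, 0], [0.0025, -0.033, 0.023], 0.45], [[0, 0, 0], [0.005, -0.065, 0.05], 0.45], [[0, 0, 0], [0.006, -0.09, 0.09], 0.45], [[0, 0, 0], [0.006, -0.09, 0.14], 0.45], [[0, 0, 0], [0.006, -0.09, 0.19], 0.45]]}}

```text
time_s: 54.8
position: [554.3, 77.8, 206.4]
ee_rot: [-0.609, 0.005, 0.074]
ft_force: [-0.2, 0.6, -0.4]
finger_gap: 42.4
```

Run:
```python
from h import *
st();p=cap("wrist","k1",None,1.5);t=cap("top","k2",None,1.5); loc(t,"bush_a"); loc(t,"drift");loc(t,"tray"); s=cap("side","k3",None,1.5); loc(s,"drift")
```

```text
t 54.8 pos [554.3  77.8 206.4] rot [-0.6088  0.0047  0.0741] F [-0.2  0.6 -0.4] gap 42.4
bush_a [([547, 161, 25], 0.74), ([531, 415, 26], 0.68), ([546, 213, 27], 0.62), ([545, 261, 25], 0.6), ([533, 360, 24], 0.53), ([538, 312, 24], 0.45)]
drift [([530, 416, 26], 0.73), ([536, 290, 1], 0.34)]
tray []
drift [([514, -365, 18], 0.87)]
```

View pics/k1.png

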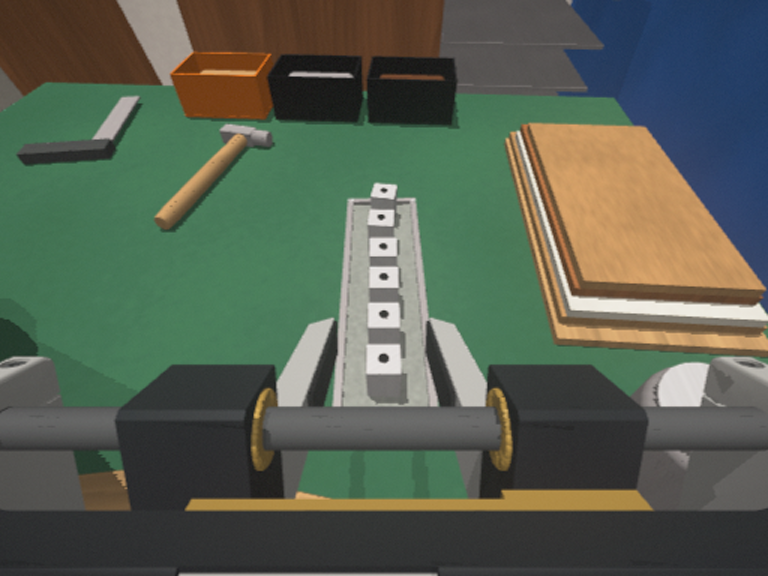

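View pics/k2.png

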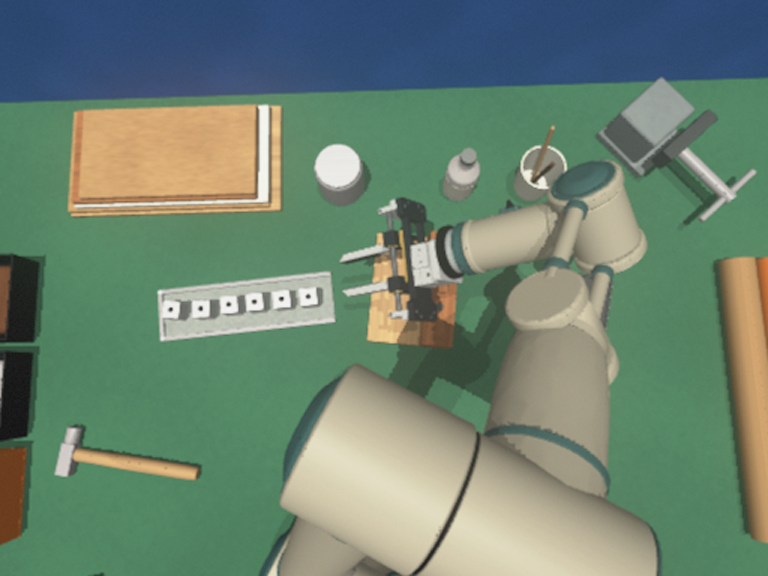

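View pics/k3.png

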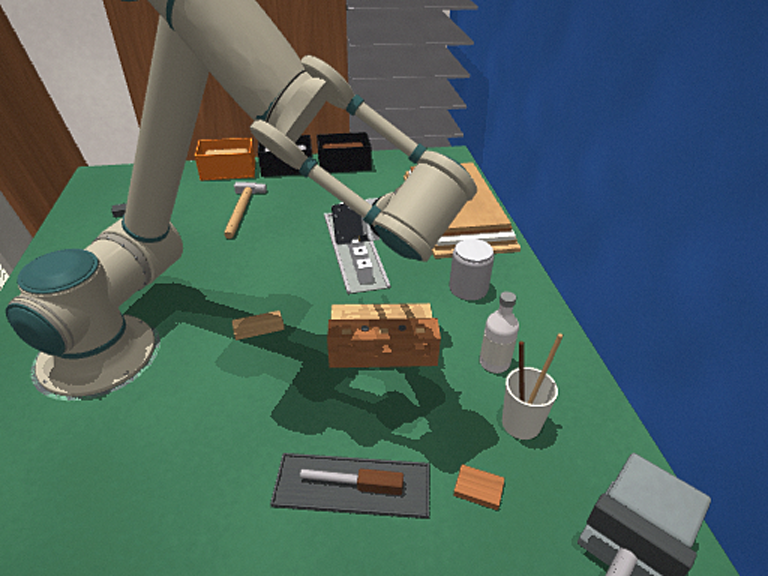

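Run:
```python
from h import *
print(ticket.job_done()); st()
```

```text
the job is handed in; nothing more can be done
None
the job is handed in; nothing more can be done
```

The job is done and handed in at about 55 s of the 210 s allowed. I pushed all three bushes (all three were present) through the block onto the shelf with the drift, then laid the drift back in its steel tray. After that I stood the tipped bush and the three shelf bushes upright in the lane, to the right of the two already standing there.

**Last checks:** the final top, side and wrist pictures show six upright bushes between the rails, at about y = 416, 360, 312, 261, 213 and 161 mm. They also show empty bores, an empty shelf and the drift inside the tray, with the gripper clear of everything. The highest wrist force I read was about 7 N.

**Disagreements:**
- In the final top picture the arm hid the tray, and the network wrongly reported the drift in the lane. The side picture and its detection, at about (514, -365), put it in the tray.
- The last bush placed looks turned slightly about the vertical, but it stands flat.
- I saw no knock to the drift or the tipped bush and no loss of grip.

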